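# Lock the treat canister into its dock

## Task

The cat keeps knocking the treat canister over, so secure it in its wooden dock. Flip the cam lever up towards the robot to free the sliding fence, slide the fence along until the canister is pushed snug between fence and end stop, still upright, then flip the lever fully back down so that the fence is locked there. Leave the comb and the two brushes where they are.

Things in the scene. Friction and masses are not known exactly. Their poses are not given: they have to be found in the camera images.
- dock: Fixed wooden dock. Origin on the table below the track's middle; y runs along the inlaid aluminium track towards the end stop, x points away from the robot, z up. Deck 18 mm thick, x -70 to 170, y -210 to 230 mm. End stop: upright board at the +y end, x -50 to 50, up to z = 128 mm. Two end panels (x 105 to 165 mm, outside y -195 and 215) carry a shelf, see shelf_edge.
- fence (a joint): Slide of the aluminium fence along the dock's +y, in m: 0 at the far end from the stop, at most 0.140. Its pushing face is at dock y = -10 mm + value. With the 86 mm canister held snug against the stop the value is 0.134. It moves with about 2 N when free and is held by the cam when locked.
- lever (a joint): Cam lever on the fence, rad: 0 = locked (lying back, away from the robot, knob 30 degrees above level, under the shelf edge), 1.3 = freed (past upright, leaning 15 degrees towards the robot). Turns about the dock's y axis. It stays where it is left; flipping takes a few newtons at the knob.
- lever_pivot (a point): Centre of the lever's pivot, on the fence: dock x = 0, y = -100 mm + fence value, z = 40 mm.
- lever_knob (a point): Centre of the black cross knob on the lever's end, 110 mm from the pivot: a cylinder 24 mm long along the dock's y axis and 24 mm in diameter; pinched on its two ends it can pivot between the pads. The steel bar is 13 mm wide. Cheeks beside the pivot reach dock x 45, z 77 mm, and 21 mm to either side.
- fence_face (a point): Middle of the fence's upright face that meets the canister, 90 mm towards the stop from the lever pivot, at z = 60 mm. The upright plate is 8 mm thick, 90 mm wide in x, top at z = 115 mm.
- stop_face (a point): Middle of the end stop's face, at z = 60 mm.
- canister: Closed mint plastic flip-top canister, 86 mm diameter, 150 mm tall, about 0.3 kg, standing loose on the deck between fence and end stop. Origin at the centre of its underside, z up.
- comb: Chrome rake comb lying flat on the table beside the dock, 170 mm long, 100 mm wide at the head. Origin below its handle. Bystander.
- bristle_brush: Bamboo-handled bristle brush lying bristles up on the table beside the dock, 205 mm long, 38 mm high. Origin under the neck. Bystander.
- pebble_brush: Grey pebble-shaped silicone brush, 78 mm across, 36 mm high, lying on top of the dock's shelf. Origin under its centre. Bystander.
- shelf_edge (a point): Middle of the lower front edge of the wooden shelf over the dock's rear, at dock x = 70, z = 228 mm. The shelf is 15 mm thick and runs from x 70 to 170, over the dock's whole length. It overhangs the knob of the locked lever: lean the tool, fingers pointing down and away from the robot, about 40 degrees from vertical, to reach under it.
Things that resemble listed ones, but are neither listed nor needed, are in the scene too. What is meant by the canister is not black, and is the larger of those in its own colour.

How it is judged:
On the way, in this order (a step that is already met when the one before it is completed fails the run):
1. the lever is flipped up and the fence is free (value of joint lever above 0.8 rad), for 0.2 s.
2. with the lever still up, the fence has pushed the canister snug against the end stop (value of joint lever above 0.5 rad and value of joint fence above 0.131 m and y of canister in the frame of dock above 0.164 m), for 0.2 s.
At the end, for the whole second after the job is handed in: The lever is down in its locked position (below 0.12 rad); the canister stands upright (within 0.05 rad), at rest, within 30 mm of the track's line, within 3 mm of the end stop, and the fence is within 3 mm of its snug position against the canister (fence value above 0.131) (value of joint lever below 0.12 rad and value of joint fence above 0.131 m and y of canister in the frame of dock above 0.164 m and x of canister in the frame of dock between -0.03 and 0.03 m and angle between canister's own z axis and vertical below 0.05 rad and linear speed of canister below 0.01 m/s); the robot touches nothing.
It fails at once if the canister is tipped (angle between canister's own z axis and vertical above 0.3 rad).
It fails at once if a bystander (comb, bristle brush or pebble brush) is moved more than 25 mm (distance of any of comb, bristle_brush, pebble_brush from where it was at the start of the episode above 0.025 m).
It also fails if it takes over 53 s, if anything falls off the work surface, if the arm or the gripper's body presses on something with over 40 N, if the wrist force passes 120 N, or if a joint passes its speed limit or range.

## Robot

A 7-joint arm with a two-finger parallel gripper is mounted at the origin on the work surface. World frame = base frame: x ahead of the robot, y to its left, z up, the work surface at z = 0. Lengths are in m, angles in rad, forces in N, time in s.
With the tool pointing down it reaches from about 0.425 to 0.925 m from the base axis. Payload 6.8 kg.
Tool frame: the origin (TCP) lies at the very end of the fingers, on their centre line; the grasp point (between the pads) lies 19 mm behind it (grip_point_offset is the distance from the TCP to the grasp point, in m); z points along the fingers, y is the line along which they close (so a half turn about z gives the same grasp; the last joint's range is limited). The gripper opens to 85 mm and grips with 20 to 120 N. Pads are 22 mm wide; open, the fingers measure 114 mm over their backs; the gripper's body (76 mm by 85 mm) begins 54 mm behind the grasp point. The pads swing forward as they close: fully open they stand 13 mm farther back than shut.
Start: joints at [-1.408, 0.477, 0.022, 1.555, -0.011, 1.109, -0.083], TCP at [0.181, 0.65, 0.231] pointing down, gripper open.
Joint ranges: [-2.96, 2.96], [-0.34, 2.1], [-1.41, 1.46], [0.24, 2.44], [-1.37, 4.51], [0.17, 1.92], [-2.96, 2.96]. Speed limits (rad/s): [2.39, 2.39, 3.14, 3.14, 3.14, 3.14, 3.14].

## Interface

Orientations are given as a unit quaternion [w, x, y, z].
In Python, from station import * gives the robot as it stands.
- The arm moves only by the tool carry_out, never from a script. Its argument "rows" is text: rows parted by semicolons, each of 4 numbers parted by spaces: the shift along the world's x, y, z in mm, then the turn about the world's z in degrees. In form: dx dy dz yaw; .... A call has 1 to 10 rows; each row shifts and turns the commanded pose from where the row before left it; what a row does not reach is not made up. A row lasts 1/8 s, in which the tool goes at most 62.5 mm and 10.7 degrees, less where a joint would pass 70% of its speed; a pose out of reach is approached as far as the arm can. A call is refused whole if a number of a shift passes 62.5 or a number of a turn 10.7, either way. A call with a gripper value outside its range is refused whole. "claw" is the finger opening in mm, from 0 to 85.4, set as the call begins (left out, the last holds). The fingers move at their own pace and stop on an object; "force" is the grip in N (left out, the last holds). Time passes only in rows, so rows that do not move let the fingers close. It gives the time, the measured TCP pose, the force, the opening and the grip force at its end, in the units of the state.
- get_obs(): the state, without advancing time (a new reading comes with each control period).
- read_camera(name): name is "side" or "top" or "wrist"; returns a dict with "img" (384x512x3 uint8, blue, green, red), "fov_y" (degrees; the focal length in pixels is half the picture's height over the tangent of half this angle, whatever the lens; pixels are square), "cx", "cy" (the principal point, pixels), "world_to_cam" (4x4, takes a point from world to camera coordinates). Camera axes: x right, y up, looking along -z (the intrinsics and any distortion apply to the point x, -y, -z); pixel columns grow to the right and rows downward; lengths in m; the calibration is good to about 2 mm. A picture is of the moment at which its call begins. There is no depth.
- hand_in(): hands the job in; it is judged then, once.
Trained networks look in the newest picture that a camera, given by its name, has taken for a name from the list of things; names that differ only in an ending like _2 or _b are one class to them, and where a whole thing is asked for, a point or a joint stands for the part that bears it (a point fixed in the world has none). Each returns a list of dicts, best first, with "confidence" (0 to 1); they miss things now and then, are a little off and sometimes report something else, mostly with a low value. They report only what shows in the picture. A call takes as long as a camera call. They do not tell look-alikes from the thing itself.
- recognise(camera, thing): "centre" ([column, row] in pixels, amid what is visible of it).
- outline_of(camera, thing): "pixels" (384x512 bool, what is visible of it) and "centre" ([column, row] in pixels, amid what is visible of it).
- place_of(camera, thing): "centre" ([column, row] in pixels: a listed point, or the origin of a listed thing).
The state is a dict: "t": time; "q": joint angles; "joint_vel": joint speeds; "joint_torque": joint torques, N m; "eef_pos": TCP position; "tool_rot": TCP orientation; "contact_force": force on the tool from outside, world axes, zero at the start; "torque": the same for the moment, N m; "gripper_width": opening from 0.0 (shut) to 1.0 (fully open); "grasp_force": force on a finger pad.
Only numpy, scipy, OpenCV 4.12 (cv2) and the standard library are available. Lean on these libraries where they do the work, as an engineer would, in place of code of your own. Each camera call takes 0.05 s, during which the arm holds its last target. There are 200 camera calls.

## Working session

There is one attempt and no reset: what is moved stays moved. The work goes in short steps, Python scripts to look and compute and a tool call to move; the robot and the scene stay as the last step left them, time stands still between calls to the robot, and variables do not carry over. Pictures are saved under pics/ and viewed, at most 10 in all, crops included, and the job is handed in when it is done.

Besides the shell and the picture viewer there is one more tool, called after "Emit:" by a JSON object that holds its "method" and its "body", one argument or row to a line. carry_out: Moves the arm, as the interface text tells. Its arguments: {"type":"object","properties":{"rows":{"type":"string"},"claw":{"type":"number"},"force":{"type":"number"}},"required":["rows"]}

```bash
mkdir -p pics; cat > h.py <<'E'
from station import *
import numpy as np, cv2
def proj(c,P):
    P=np.atleast_2d(P);M=np.array(c["world_to_cam"]);p=P@M[:3,:3].T+M[:3,3]
    f=192/np.tan(np.radians(c["fov_y"])/2)
    return np.c_[c["cx"]+f*p[:,0]/-p[:,2], c["cy"]-f*p[:,1]/-p[:,2]]
def ray(c,px):
    M=np.array(c["world_to_cam"]);f=192/np.tan(np.radians(c["fov_y"])/2)
    d=np.array([(px[0]-c["cx"])/f,-(px[1]-c["cy"])/f,-1])
    R=M[:3,:3];return -R.T@M[:3,3],R.T@d
def atz(c,px,z):
    o,d=ray(c,px);return o+d*(z-o[2])/d[2]
E
python3 - <<'E'
from h import *
o=get_obs();print({k:np.round(v,3) for k,v in o.items()})
for n in["side","top"]:
    c=read_camera(n);cv2.imwrite(f"pics/{n}0.png",c["img"])
    print(n,{k:np.round(v,3).tolist() if k!="img" else 0 for k,v in c.items()})
    for t in["dock","lever_pivot","lever_knob","fence_face","stop_face","canister","shelf_edge","comb","bristle_brush","pebble_brush"]:
        print(t,[(np.round(r["centre"],1).tolist(),round(r["confidence"],2)) for r in place_of(n,t)][:3])
E
```

```text
{'t': np.float64(0.0), 'q': array([-1.408,  0.478,  0.022,  1.556, -0.012,  1.109, -0.083]), 'joint_vel': array([-0.001,  0.   , -0.001,  0.   ,  0.001,  0.001, -0.001]), 'joint_torque': array([ 1.0000e-03, -5.9645e+01,  1.6080e+00, -2.8120e+01,  1.3000e-02,
        1.0000e-02,  0.0000e+00]), 'eef_pos': array([0.18, 0.65, 0.23]), 'tool_rot': array([-0.   ,  0.135,  0.991, -0.001]), 'contact_force': array([-0.644, -0.369,  0.952]), 'torque': array([-0.017,  0.039,  0.007]), 'grasp_force': np.float64(0.0), 'gripper_width': np.float64(0.998)}
side {'img': 0, 'fov_y': 53.587, 'cx': 249.756, 'cy': 189.261, 'world_to_cam': [[0.958, -0.287, 0.011, -0.464], [0.133, 0.477, 0.869, -0.238], [-0.255, -0.831, 0.495, -0.968], [0.0, 0.0, 0.0, 1.0]]}
dock []
lever_pivot [([283.6, 169.9], 0.2)]
lever_knob [([282.9, 166.3], 0.54), ([301.4, 225.9], 0.43)]
fence_face [([256.6, 220.4], 0.6)]
stop_face []
canister [([201.0, 237.5], 0.95), ([181.9, 209.6], 0.58), ([247.0, 217.5], 0.57)]
shelf_edge [([284.2, 169.5], 0.64)]
comb []
bristle_brush [([293.3, 338.1], 0.65)]
pebble_brush [([322.4, 187.0], 0.8)]
top {'img': 0, 'fov_y': 54.099, 'cx': 250.65, 'cy': 193.931, 'world_to_cam': [[0.024, -0.999, 0.03, 0.046], [0.999, 0.026, 0.041, -0.507], [-0.042, 0.029, 0.999, -1.179], [0.0, 0.0, 0.0, 1.0]]}
dock [([265.9, 194.6], 0.73)]
lever_pivot [([289.6, 189.7], 0.7)]
lever_knob [([289.2, 159.8], 0.48), ([198.8, 193.2], 0.43)]
fence_face []
stop_face [([196.3, 191.6], 0.73), ([320.6, 140.5], 0.42)]
canister [([188.3, 253.2], 0.98), ([223.2, 186.9], 0.78)]
shelf_edge [([264.5, 159.4], 0.86)]
comb [([156.3, 184.6], 0.62)]
bristle_brush [([367.1, 203.7], 0.91)]
pebble_brush [([321.2, 138.1], 0.57)]
```

View pics/side0.png

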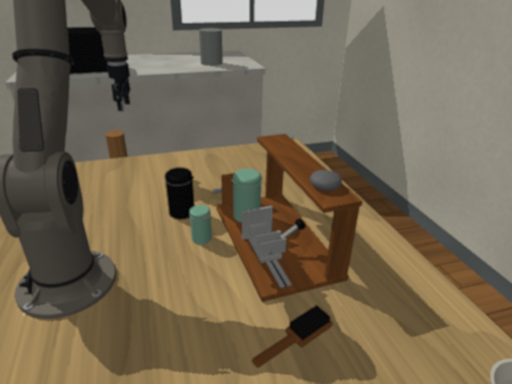

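View pics/top0.png

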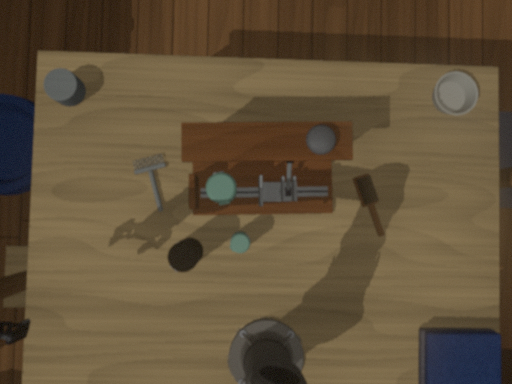

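```bash
cat > fit.py <<'E'
from h import *
from scipy.optimize import least_squares
top=read_camera("top");side=read_camera("side")
def W(p,P):
    P=np.atleast_2d(P).astype(float);c,s=np.cos(p[2]),np.sin(p[2])
    return np.c_[p[0]+c*P[:,0]-s*P[:,1],p[1]+s*P[:,0]+c*P[:,1],P[:,2]]
def pts(p):
    f=p[3];a=np.pi/6
    return {"dock":[0,0,0],"lever_pivot":[0,-.1+f,.04],"lever_knob":[.11*np.cos(a),-.1+f,.04+.11*np.sin(a)],"fence_face":[0,-.01+f,.06],"shelf_edge":[.07,.01,.228],"stop_face":[0,.21,.06]}
obs=[]
for n,c in(("top",top),("side",side)):
    for t in pts([0,0,0,0]):
        for r in place_of(n,t)[:2]: obs.append((n,c,t,r["centre"],r["confidence"]))
def res(p):
    d=pts(p);return np.concatenate([o[4]*(proj(o[1],W(p,d[o[2]]))[0]-o[3]) for o in obs])
r=least_squares(res,[.5,0.05,0,.02],loss="soft_l1")
p=r.x;print("pose",p.round(4))
for o in obs: print(o[0],o[2],np.round(o[3],1),(proj(o[1],W(p,pts(p)[o[2]]))[0]-o[3]).round(1))
def draw(n,c,x0,y0,w,h,k):
    im=cv2.resize(c["img"][y0:y0+h,x0:x0+w],None,fx=k,fy=k,interpolation=cv2.INTER_CUBIC)
    def L(a,b,col=(0,255,255)):
        q=(proj(c,W(p,[a,b]))-[x0,y0]+.5)*k
        cv2.line(im,*[tuple(int(v) for v in u) for u in q],col,1)
    def box(x,X,y,Y,z,col=(0,255,255)):
        C=[[x,y,z],[X,y,z],[X,Y,z],[x,Y,z]]
        for i in range(4):L(C[i],C[(i+1)%4],col)
    f=p[3]
    box(-.07,.17,-.21,.23,.018);box(.07,.17,-.21,.23,.228,(255,0,255));box(-.045,.045,-.018+f,-.01+f,.115,(255,255,0));L([-.05,.21,.128],[.05,.21,.128],(0,255,0))
    d=pts(p);L(d["lever_pivot"],d["lever_knob"],(0,0,255))
    cv2.imwrite(n,im)
if __name__=="__main__":
    import sys;g=sys.argv[1]
    draw(f"pics/t{g}.png",top,165,110,200,120,4);draw(f"pics/s{g}.png",side,195,120,180,190,3)
E
python3 fit.py 1
```

```text
pose [0.5132 0.0167 0.0237 0.0327]
top dock [263.3 194.2] [ 0.6 -2.3]
top lever_pivot [265.3 162. ] [21.2 29.4]
top lever_pivot [288.5 191.3] [-2.   0.1]
top lever_knob [287.9 158.6] [ 0.8 -0.3]
top fence_face [259.8 194.4] [-2.1 -3.4]
top shelf_edge [265.4 161.6] [ 0.4 -0.7]
top stop_face [196.8 189.4] [-1.2  1.4]
side dock [256.7 245.8] [ 1.  -1.3]
side dock [283.4 167.3] [-25.7  77.2]
side lever_knob [293.5 340.8] [   6.  -115.9]
side lever_knob [301.7 226.9] [-2.2 -2. ]
side fence_face [257.2 221.9] [-1.7  1.5]
side shelf_edge [285.3 167.2] [-2.6  3.1]
side stop_face [236.1 194.6] [ 1.2 -2.3]
```

View pics/t1.png

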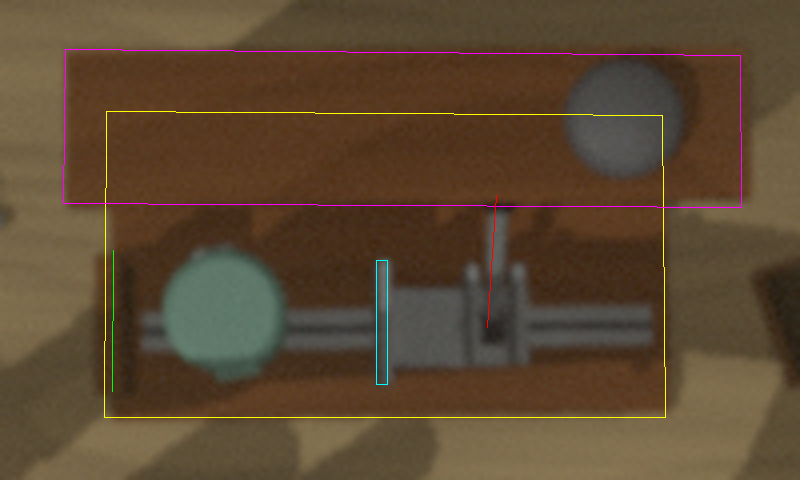

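View pics/s1.png

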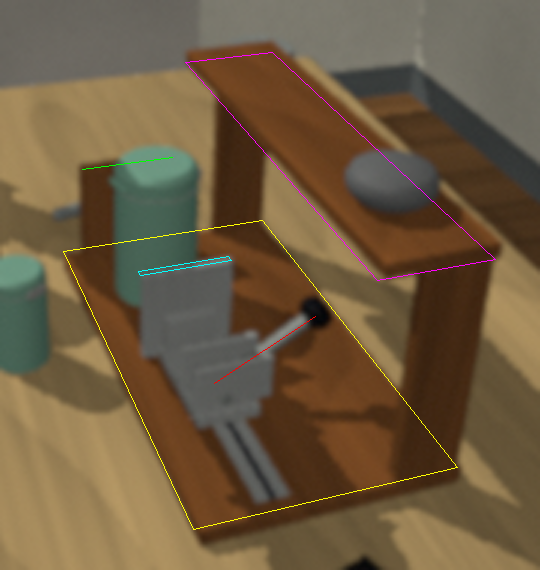

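Emit:
{"method": "carry_out", "body": {
  "rows": "62 -62 30 0;62 -62 30 0"
}}

```text
t: 2.05
eef_pos: [0.2647, 0.566, 0.2719]
tool_rot: [0.0, 0.134, 0.991, -0.0]
contact_force: [0.7, 0.2, 0.4]
gripper_width: 1.002
grasp_force: 0.0
```

Emit:
{"method": "carry_out", "body": {
  "rows": "30 -30 62 0;30 -30 62 0;30 -30 62 0;30 -30 62 0;30 -30 62 0;30 -30 62 0;30 -30 62 0;30 -30 62 0"
}}

```text
t: 3.05
eef_pos: [0.4609, 0.3633, 0.663]
tool_rot: [0.011, 0.134, 0.991, 0.013]
contact_force: [-7.4, -7.6, -1.2]
gripper_width: 0.997
grasp_force: 0.0
```

```bash
python3 -c "
from h import *
o=get_obs();print(o['q'].round(3),o['eef_pos'].round(3),o['tool_rot'].round(3))"
```

```text
[-1.084  0.257  0.469  0.959 -0.125  1.916  0.626] [0.461 0.363 0.663] [0.011 0.134 0.991 0.013]
```

Emit:
{"method": "carry_out", "body": {
  "rows": "30 -10 62 0;30 -10 62 0;30 -10 62 0;30 -10 62 0"
}}

```text
t: 3.55
eef_pos: [0.5385, 0.3093, 0.745]
tool_rot: [0.082, 0.134, 0.985, 0.074]
contact_force: [0.2, -0.5, -0.7]
gripper_width: 1.0
grasp_force: 0.0
```

```bash
python3 -c "
from h import *
o=get_obs();print(o['q'].round(3),o['eef_pos'].round(3),o['tool_rot'].round(3))"
```

```text
[-0.866  0.282  0.423  0.743 -0.151  1.915  0.762] [0.538 0.309 0.745] [0.082 0.134 0.985 0.074]
```

Emit:
{"method": "carry_out", "body": {
  "rows": "0 0 -60 0;0 0 -60 0;0 0 -60 0;0 0 -60 0"
}}

```text
t: 4.05
eef_pos: [0.5375, 0.3096, 0.5024]
tool_rot: [0.081, 0.134, 0.985, 0.074]
contact_force: [0.6, 0.3, 0.5]
gripper_width: 0.999
grasp_force: 0.0
```

```bash
python3 -c "
from h import *
o=get_obs();print(o['q'].round(3),o['eef_pos'].round(3),o['tool_rot'].round(3))"
```

```text
[-0.955  0.128  0.382  1.461 -0.053  1.342  0.725] [0.537 0.31  0.502] [0.081 0.134 0.985 0.074]
```

```bash
cat >> h.py <<'E'
from scipy.spatial.transform import Rotation as Ro
def st():
    o=get_obs();R=Ro.from_quat(np.roll(o["tool_rot"],-1)).as_matrix();z=R[:,2];y=R[:,1]
    print("t",round(float(o["t"]),2),"pos",o["eef_pos"].round(4),"z",z.round(3),"tilt",np.degrees(np.arccos(-z[2])).round(1),"az",np.degrees(np.arctan2(z[1],z[0])).round(1),"y",y.round(3),"yaz",np.degrees(np.arctan2(y[1],y[0])).round(1),"q",o["q"].round(2),"F",o["contact_force"].round(1))
    return o,R
E
python3 -c "
from h import *
st()"
```

```text
t 4.05 pos [0.5375 0.3096 0.5024] z [ 0.18   0.123 -0.976] tilt 12.6 az 34.3 y [0.253 0.953 0.167] yaz 75.2 q [-0.96  0.13  0.38  1.46 -0.05  1.34  0.73] F [0.6 0.3 0.5]
```

Emit:
{"method": "carry_out", "body": {
  "rows": "0 -60 30 10;0 -60 30 10;0 -60 30 10;0 -60 30 2;0 -60 30 0;30 0 60 0;30 0 60 0;30 0 60 0;30 0 60 0;0 0 0 0"
}}

```text
t: 5.3
eef_pos: [0.6086, 0.047, 0.7323]
tool_rot: [0.094, -0.135, 0.983, 0.086]
contact_force: [0.0, -0.3, -0.0]
gripper_width: 0.999
grasp_force: 0.0
```

```bash
python3 -c "
from h import *
st()"
```

```text
t 5.3 pos [0.6086 0.047  0.7323] z [ 0.162  0.194 -0.968] tilt 14.6 az 50.2 y [-0.282  0.949  0.143] yaz 106.5 q [-0.04  0.27 -0.08  0.76 -0.16  1.92  1.66] F [ 0.  -0.3 -0. ]
```

Emit:
{"method": "carry_out", "body": {
  "rows": "40 0 60 0;40 0 60 0;40 0 60 0;40 0 60 0;40 0 60 0;0 0 0 0"
}}

```text
t: 6.05
eef_pos: [0.7094, 0.0629, 0.8087]
tool_rot: [0.21, -0.123, 0.966, 0.09]
contact_force: [-0.5, -0.1, 0.1]
gripper_width: 1.002
grasp_force: 0.0
```

```bash
python3 -c "
from h import *
st()"
```

```text
t 6.05 pos [0.7094 0.0629 0.8087] z [ 0.383  0.225 -0.896] tilt 26.4 az 30.4 y [-0.275  0.954  0.122] yaz 106.1 q [-0.13  0.47  0.17  0.34 -0.32  1.92  1.65] F [-0.5 -0.1  0.1]
```

Emit:
{"method": "carry_out", "body": {
  "rows": "0 -40 0 10;40 -20 60 4;40 0 60 0;40 0 60 0;40 0 60 0;40 0 60 0;0 0 0 0"
}}

```text
t: 6.92
eef_pos: [0.7425, 0.0196, 0.8372]
tool_rot: [0.28, -0.216, 0.929, 0.11]
contact_force: [-1.1, 1.1, 0.3]
gripper_width: 1.001
grasp_force: 0.0
```

```bash
python3 -c "
from h import *
st()"
```

```text
t 6.92 pos [0.7425 0.0196 0.8372] z [ 0.472  0.326 -0.819] tilt 35.0 az 34.6 y [-0.463  0.882  0.084] yaz 117.7 q [-0.09  0.57  0.96  0.24 -1.18  1.92  1.97] F [-1.1  1.1  0.3]
```

```bash
cat > fit2.py <<'E'
from h import *
from scipy.optimize import least_squares
import pickle
C={n:read_camera(n) for n in("top","side")}
pickle.dump(C,open("cams.pkl","wb"))
def W(p,P):
    c,s=np.cos(p[2]),np.sin(p[2]);P=np.array(P,float)
    return np.array([p[0]+c*P[0]-s*P[1],p[1]+s*P[0]+c*P[1],P[2]])
T=lambda u,v:("top",u/4+164.5 if u is not None else None,v/4+109.5 if v is not None else None)
S=lambda u,v:("side",u/3+194.5,v/3+119.5)
k=lambda f:[.11*np.cos(np.pi/6),-.1+f,.095]
data=[ # picks
(T(None,331),lambda f:[0,.19,.02]),(T(None,325),lambda f:[0,-.19,.02]),
(T(496,None),lambda f:[0.02,-.1+f,.077]),(T(None,205),lambda f:[.07,.2,.228]),(T(None,205),lambda f:[.07,-.18,.228]),
(T(384,None),lambda f:[0,-.014+f,.115]),(T(668,None),lambda f:[-.05,-.21,.018]),
(S(316,311),k),(S(139,273),lambda f:[-.045,-.01+f,.115]),(S(232,262),lambda f:[.045,-.01+f,.115]),
(S(382,278),lambda f:[.07,-.21,.228]),(S(188,61),lambda f:[.07,.23,.228])]
net=[(("top",287.9,158.6),k),(("side",301.7,226.9),k),(("top",196.8,189.4),lambda f:[0,.21,.06]),(("side",257.2,221.9),lambda f:[0,-.01+f,.06]),(("top",264.9,160.8),lambda f:[.07,.01,.228]),(("side",236.1,194.6),lambda f:[0,.21,.06])]
def res(p,r=False):
    o=[]
    for (n,u,v),g in data+net:
        q=proj(C[n],W(p,g(p[3])))[0]
        o+=[(q[0]-u) if u is not None else 0.,(q[1]-v) if v is not None else 0.]
    return np.array(o)
s=least_squares(res,[.513,.017,.03,.03],loss="soft_l1");p=s.x
print(p.round(4),"\n",res(p).reshape(-1,2).round(1).tolist())
print("knob",W(p,k(p[3])).round(4),"pivot",W(p,[0,-.1+p[3],.04]).round(4))
st()
E
python3 fit2.py
```

```text
[0.5145 0.0157 0.0319 0.0322] 
 [[0.0, -0.7], [0.0, 0.1], [-0.1, 0.0], [0.0, -0.1], [0.0, -0.6], [0.0, 0.0], [-0.3, 0.0], [0.4, 1.8], [0.4, -0.4], [-0.5, -1.9], [-0.1, 0.7], [-1.0, 0.6], [1.0, -0.9], [-1.5, -1.9], [-0.8, 1.6], [-1.1, 1.7], [1.0, -0.4], [1.1, -2.1]]
knob [ 0.6119 -0.049   0.095 ] pivot [ 0.5167 -0.052   0.04  ]
t 7.03 pos [0.7426 0.0219 0.8366] z [ 0.469  0.333 -0.818] tilt 35.1 az 35.4 y [-0.469  0.878  0.089] yaz 118.1 q [-0.09  0.57  0.94  0.24 -1.17  1.92  1.97] F [-0.7  0.6  0.2]
```

Emit:
{"method": "carry_out", "body": {
  "rows": "0 -20 -60 -10;0 -20 -60 -10;0 -20 -60 -6;-20 -20 -60 0;-50 0 -60 0;-50 0 0 0;0 0 0 0",
  "claw": 60,
  "force": 30
}}

```text
t: 7.9
eef_pos: [0.6734, -0.0277, 0.6229]
tool_rot: [0.287, -0.065, 0.953, 0.076]
contact_force: [-0.0, -0.5, 1.3]
gripper_width: 0.706
grasp_force: 0.0
```

```bash
python3 - <<'E'
from h import *
st()
c=read_camera("wrist")
cv2.imwrite("pics/w1.png",c["img"])
for t in("lever_knob","lever_pivot"): print(t,[(np.round(r["centre"],1).tolist(),round(r["confidence"],2)) for r in place_of("wrist",t)][:3])
o,d=ray(c,(c["cx"],c["cy"]));print("cam",o.round(3),d.round(3),c["fov_y"])
E
```

```text
t 7.9 pos [ 0.6734 -0.0277  0.6229] z [ 0.538  0.182 -0.823] tilt 34.6 az 18.7 y [-0.168  0.98   0.107] yaz 99.7 q [-1.14  0.05  1.29  1.42 -0.33  1.17  1.89] F [-0.  -0.5  1.3]
lever_knob []
lever_pivot []
cam [ 0.538 -0.059  0.701] [ 0.748  0.197 -0.634] 70.14777884962909
```

Emit:
{"method": "carry_out", "body": {
  "rows": "-45 -10 -20 -4;-45 -10 -30 -4;-44 -15 -40 0;0 0 -60 0;0 0 -60 0;0 0 -60 0;0 0 -60 0;0 0 -60 0;0 0 -30 0;0 0 0 0"
}}

```text
t: 9.3
eef_pos: [0.555, -0.0639, 0.2345]
tool_rot: [0.279, -0.005, 0.959, 0.054]
contact_force: [-0.5, 0.1, 0.2]
gripper_width: 0.696
grasp_force: 0.0
```

```bash
cat > look.py <<'E'
import sys
from h import *
o,R=st()
g=sys.argv[1]
P=np.array([float(v) for v in sys.argv[2:5]])
z=R[:,2];G=o["eef_pos"]-.019*z
print("delta of grasp pt to target mm",((P-G)*1e3).round(1))
c=read_camera("wrist");im=c["img"].copy()
for r in place_of("wrist","lever_knob")[:2]:
    print("net",np.round(r["centre"],1),round(r["confidence"],2),"pred",proj(c,P)[0].round(1))
for Q,col in((P,(0,0,255)),(G,(0,255,0))):
    cv2.circle(im,tuple(int(v) for v in proj(c,Q)[0]),4,col,1)
cv2.imwrite(f"pics/{g}.png",im)
E
python3 look.py w2 .612 -.049 .095
```

```text
t 9.3 pos [ 0.555  -0.0639  0.2345] z [ 0.534  0.106 -0.839] tilt 33.0 az 11.3 y [-0.04   0.994  0.101] yaz 92.3 q [-1.48 -0.33  1.45  2.29  0.56  0.37  1.16] F [-0.5  0.1  0.2]
delta of grasp pt to target mm [  67.1   16.9 -155.4]
net [254.9 157.3] 0.88 pred [253.9 155.9]
```

View pics/w2.png

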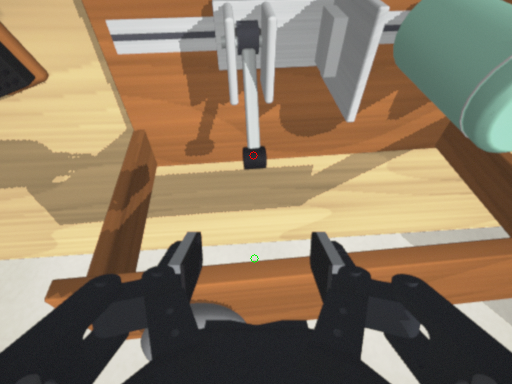

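```bash
cat > kin.py <<'E'
import numpy as np, itertools
from scipy.spatial.transform import Rotation as Ro
from scipy.optimize import least_squares
S=[([-1.408,.4775,.022,1.5555,-.0115,1.109,-.083],[.181,.65,.231],[0,.135,.991,-.001]),
([-1.084,.257,.469,.959,-.125,1.916,.626],[.4609,.3633,.663],[.011,.134,.991,.013]),
([-.866,.282,.423,.743,-.151,1.915,.762],[.5385,.3093,.745],[.082,.134,.985,.074]),
([-.955,.128,.382,1.461,-.053,1.342,.725],[.5375,.3096,.5024],[.081,.134,.985,.074]),
([-.04,.27,-.08,.76,-.16,1.92,1.66],[.6086,.047,.7323],[.094,-.135,.983,.086]),
([-.13,.47,.17,.34,-.32,1.92,1.65],[.7094,.0629,.8087],[.21,-.123,.966,.09]),
([-.09,.57,.96,.24,-1.18,1.92,1.97],[.7425,.0196,.8372],[.28,-.216,.929,.11]),
([-1.14,.05,1.29,1.42,-.33,1.17,1.89],[.6734,-.0277,.6229],[.287,-.065,.953,.076]),
([-1.48,-.33,1.45,2.29,.56,.37,1.16],[.555,-.0639,.2345],[.279,-.005,.959,.054])]
RT=[Ro.from_quat(np.roll(s[2],-1)) for s in S]
ax="zyzyzyz"
def fk(q,P,sg):
    R=Ro.from_euler("z",P[0]);t=np.array([0,0,P[1]])
    off={1:[P[9],0,P[2]],3:[P[3],0,P[4]],5:[P[5],0,P[6]]}
    for i in range(7):
        R=R*Ro.from_euler(ax[i],sg[i]*q[i])
        if i==2:t=t+R.apply([P[3],0,P[2]])
        if i==4:t=t+R.apply([P[5],0,P[4]])
    t=t+R.apply([P[6]*0,0,P[7]])
    return t,R*Ro.from_euler("z",P[8])
def res(P,sg):
    o=[]
    for s,r in zip(S,RT):
        t,R=fk(s[0],P,sg);o+=list((t-s[1])*3)+list((r.inv()*R).as_rotvec())
    return np.array(o)
if __name__=="__main__":
    best=[]
    for b in itertools.product([1,-1],repeat=4):
        sg=[b[0],1,b[1],1,b[2],1,b[3]]
        for p0,p8 in itertools.product([0,1.5,-1.5,3.1],repeat=2):
            r=least_squares(res,[p0,.3,.4,0,.4,0,0,.25,p8,0],args=(sg,),max_nfev=60)
            best.append((r.cost,sg,r.x.round(4)))
    best.sort(key=lambda a:a[0])
    for b in best[:3]:print(b)
    print(res(best[0][2],best[0][1]).reshape(-1,6).round(3))
E
python3 kin.py
```

```text
(np.float64(0.010547531131131606), [-1, 1, -1, 1, -1, 1, -1], array([-8.2500e-02,  3.3140e-01,  5.0750e-01,  1.0000e-03,  4.8410e-01,
       -1.3000e-02,  7.4522e+00,  3.5310e-01,  1.4939e+00,  0.0000e+00]))
(np.float64(0.010547531131131648), [-1, 1, -1, 1, -1, 1, -1], array([-8.2500e-02,  3.3140e-01,  5.0750e-01,  1.0000e-03,  4.8410e-01,
       -1.3000e-02, -3.6279e+00,  3.5310e-01,  1.4939e+00,  0.0000e+00]))
(np.float64(0.010547531131131672), [-1, 1, -1, 1, -1, 1, -1], array([-8.2500e-02,  3.3140e-01,  5.0750e-01,  1.0000e-03,  4.8410e-01,
       -1.3000e-02, -4.2830e+00,  3.5310e-01,  1.4939e+00,  0.0000e+00]))
[[-0.021  0.001 -0.02  -0.002  0.     0.005]
 [-0.035  0.003 -0.008  0.003 -0.003  0.007]
 [-0.023  0.009 -0.002  0.012 -0.014  0.004]
 [-0.004  0.023 -0.011  0.013 -0.014  0.004]
 [-0.003  0.049  0.02   0.022 -0.012  0.002]
 [ 0.002  0.002  0.003  0.04   0.     0.003]
 [ 0.026 -0.039  0.001  0.049 -0.007 -0.013]
 [-0.001 -0.039  0.009  0.048 -0.009 -0.011]
 [-0.013  0.019  0.008  0.048 -0.002 -0.001]]
```

```bash
cat > feas.py <<'E'
from kin import *
sg=[-1,1,-1,1,-1,1,-1]
r=least_squares(res,[-.08,.33,.5,0,.484,0,0,.353,1.494,0],args=(sg,));P=r.x
lo=np.array([-2.96,-.34,-1.41,.24,-1.37,.17,-2.96]);hi=np.array([2.96,2.1,1.46,2.44,4.51,1.92,2.96])
def best(G,tilt,az,yaw,n=30,seed=0):
    # margin-maximising IK; grasp pt G, tool tilt (deg)
    t,a=np.radians([tilt,az]);z=np.array([np.sin(t)*np.cos(a),np.sin(t)*np.sin(a),-np.cos(t)])
    yy=np.array([-np.sin(np.radians(yaw)),np.cos(np.radians(yaw)),0]);yy-=z*(yy@z);yy/=np.linalg.norm(yy)
    R=Ro.from_matrix(np.c_[np.cross(yy,z),yy,z]);p=np.array(G)+.019*z
    rng=np.random.default_rng(seed);out=[]
    for _ in range(n):
        for flip in(0,1):
            RR=R*Ro.from_euler("z",np.pi*flip)
            def f(q):
                tt,R2=fk(q,P,sg);return np.r_[(tt-p)*20,(RR.inv()*R2).as_rotvec()*10,.03*(q-(lo+hi)/2)/(hi-lo)]
            s=least_squares(f,rng.uniform(lo,hi),bounds=(lo,hi),max_nfev=80)
            e=s.fun[:6]
            if np.abs(e).max()<.03: out.append((np.min(np.minimum(s.x-lo,hi-s.x)),s.x.round(2)))
    out.sort(key=lambda a:-a[0]);return out
if __name__=="__main__":
    for nm,G in(("lock0",[.612,-.049,.095]),("up0",[.53,-.05,.15]),("up1",[.525,.055,.15]),("lock1",[.609,.053,.095])):
        for tilt in(20,28,35):
            b=best(G,tilt,2,2,n=8)
            print(nm,tilt,len(b),[(round(m,2),q.tolist()) for m,q in b[:1]])
E
python3 feas.py
```

```text
lock0 20 4 [(np.float64(0.3), [0.91, 0.76, -1.11, 2.08, 1.24, 0.64, 0.63])]
lock0 28 7 [(np.float64(0.26), [0.94, 0.72, -1.09, 2.18, 1.55, 0.5, 0.35])]
lock0 35 7 [(np.float64(0.19), [1.05, 0.88, -1.22, 2.25, 1.93, 0.63, 0.1])]
up0 20 4 [(np.float64(0.2), [-0.92, 0.38, 1.08, 2.24, -0.9, 0.52, 2.44])]
up0 28 4 [(np.float64(0.1), [1.17, 0.44, -1.24, 2.34, 1.19, 0.35, 0.6])]
up0 35 4 [(np.float64(0.0), [-0.35, 0.18, 0.43, 2.41, 4.49, 0.17, -2.88])]
up1 20 4 [(np.float64(0.19), [0.81, 0.41, -1.14, 2.25, 0.92, 0.52, 0.6])]
up1 28 4 [(np.float64(0.09), [0.84, 0.36, -1.15, 2.35, 1.27, 0.39, 0.26])]
up1 35 6 [(np.float64(0.0), [1.0, 0.63, -1.41, 2.42, 1.78, 0.66, -0.13])]
lock1 20 4 [(np.float64(0.34), [0.68, 0.72, -1.07, 2.09, 1.26, 0.65, 0.41])]
lock1 28 6 [(np.float64(0.26), [0.75, 0.77, -1.15, 2.18, 1.63, 0.66, 0.1])]
lock1 35 7 [(np.float64(0.18), [0.76, 0.78, -1.13, 2.26, 1.95, 0.66, -0.18])]
```

```bash
cat > sim.py <<'E'
from feas import *
def tgt(q): 
    t,R=fk(q,P,sg);return t,R
def ik(q,p,R,it=12):
    q=q.copy()
    for _ in range(it):
        t,R2=fk(q,P,sg);e=np.r_[p-t,(R*R2.inv()).as_rotvec()*.3]
        J=np.zeros((6,7))
        for i in range(7):
            d=q.copy();d[i]+=1e-5;t2,R3=fk(d,P,sg);J[:,i]=np.r_[(t2-t),(R3*R2.inv()).as_rotvec()*.3]/1e-5
        dq=J.T@np.linalg.solve(J@J.T+1e-4*np.eye(6),e)
        q=np.clip(q+np.clip(dq,-.15,.15),lo,hi)
    return q
def run(q,rows,show=True):
    q=np.array(q,float)
    for r in rows:
        t,R=tgt(q);q=ik(q,t+np.array(r[:3])/1e3,Ro.from_euler("z",r[3],degrees=True)*R)
        z=tgt(q)[1].apply([0,0,1]);y=tgt(q)[1].apply([0,1,0])
        if show:print(tgt(q)[0].round(3),q.round(2),"tilt",np.degrees(np.arccos(-z[2])).round(1),"az",np.degrees(np.arctan2(z[1],z[0])).round(0),"yz",y[2].round(2))
    return q
if __name__=="__main__":
    q=run([-.09,.57,.94,.24,-1.17,1.92,1.97],[[0,-20,-60,-10],[0,-20,-60,-10],[0,-20,-60,-6],[-20,-20,-60,0],[-50,0,-60,0],[-50,0,0,0]])
    print("real -1.14 .05 1.29 1.42 -.33 1.17 1.89")
    run([-1.14,.05,1.29,1.42,-.33,1.17,1.89],[[-45,-10,-20,-4],[-45,-10,-30,-4],[-44,-15,-40,0]]+[[0,0,-60,0]]*5+[[0,0,-30,0]])
    print("real -1.48 -.33 1.45 2.29 .56 .37 1.16")
E
python3 sim.py
```

```text
[ 0.751 -0.009  0.777] [-0.5   0.45  1.17  0.74 -0.92  1.68  2.06] tilt 35.2 az 20.0 yz 0.04
[ 0.751 -0.029  0.717] [-0.75  0.4   1.31  1.01 -0.77  1.47  1.99] tilt 35.2 az 10.0 yz 0.04
[ 0.751 -0.049  0.657] [-0.89  0.39  1.39  1.2  -0.71  1.32  1.95] tilt 35.2 az 4.0 yz 0.04
[ 0.731 -0.069  0.597] [-1.    0.34  1.45  1.39 -0.67  1.18  2.02] tilt 35.2 az 4.0 yz 0.04
[ 0.682 -0.042  0.537] [-1.42 -0.01  1.46  1.63 -0.16  0.92  1.72] tilt 35.2 az 7.0 yz 0.04
[ 0.632 -0.042  0.537] [-1.27 -0.27  1.08  1.72  0.25  0.94  1.41] tilt 35.2 az 7.0 yz 0.04
real -1.14 .05 1.29 1.42 -.33 1.17 1.89
[ 0.628 -0.051  0.606] [-1.12 -0.19  1.02  1.56  0.06  1.09  1.58] tilt 34.6 az 10.0 yz 0.06
[ 0.583 -0.061  0.576] [-0.99 -0.32  0.83  1.7   0.22  1.05  1.4 ] tilt 34.6 az 6.0 yz 0.06
[ 0.546 -0.069  0.517] [-0.82 -0.34  0.7   1.85  0.23  0.99  1.42] tilt 32.2 az 3.0 yz 0.03
[ 0.546 -0.069  0.457] [-0.82 -0.33  0.73  1.97  0.23  0.87  1.43] tilt 32.2 az 3.0 yz 0.03
[ 0.546 -0.069  0.397] [-0.83 -0.3   0.78  2.07  0.22  0.73  1.45] tilt 32.2 az 3.0 yz 0.03
[ 0.546 -0.069  0.337] [-0.86 -0.25  0.86  2.17  0.18  0.58  1.49] tilt 32.2 az 3.0 yz 0.03
[ 0.546 -0.069  0.277] [-0.96 -0.16  1.01  2.25  0.06  0.43  1.62] tilt 32.2 az 3.0 yz 0.03
[ 0.546 -0.069  0.217] [-1.2   0.05  1.33  2.31 -0.6   0.32  2.23] tilt 32.2 az 3.0 yz 0.03
[ 0.546 -0.069  0.187] [-0.89  0.13  1.04  2.33 -0.94  0.31  2.55] tilt 32.2 az 3.0 yz 0.03
real -1.48 -.33 1.45 2.29 .56 .37 1.16
```

```bash
python3 - <<'E'
from sim import *
q0=[-1.48,-.33,1.45,2.29,.56,.37,1.16]
print("A direct");q=run(q0,[[22,6,-50,0],[22,5,-50,0],[22,5,-55,0]])
def arc(q,a0,a1,n):
    a=np.radians(30)+np.linspace(a0,a1,n+1);d=110*np.c_[np.cos(a),0*a,np.sin(a),0*a]
    return run(q,np.diff(d,axis=0))
print("arc");q=arc(q,0,.95,6)
print("slide");q=run(q,[[-1,34,0,0]]*3)
print("arc back");q=arc(q,.95,0,6)
print("B up, back first"); q=run(q0,[[0,0,60,0]]*3+[[50,0,50,0]]*3)
print("C left");q=run(q0,[[0,0,60,0]]*3+[[0,60,0,0]]*5)
E
```

```text
A direct
[0.552 0.15  0.244] [-1.82 -0.26  1.46  2.33  0.5   0.21  1.22] tilt 38.4 az 25.0 yz 0.04
[0.448 0.256 0.192] [-2.04 -0.2   1.46  2.43  0.41  0.17  1.34] tilt 33.8 az 39.0 yz 0.01
[0.336 0.378 0.184] [-2.34 -0.16  1.46  2.44  0.01  0.17  1.77] tilt 32.6 az 60.0 yz 0.0
arc
[0.326 0.378 0.198] [-2.09 -0.17  1.19  2.44  0.07  0.21  1.69] tilt 32.6 az 60.0 yz 0.0
[0.315 0.38  0.213] [-1.93 -0.2   0.99  2.44  0.17  0.25  1.57] tilt 32.8 az 60.0 yz 0.0
[0.304 0.382 0.226] [-1.82 -0.23  0.85  2.44  0.24  0.29  1.48] tilt 33.1 az 60.0 yz 0.0
[0.292 0.386 0.239] [-1.75 -0.25  0.73  2.44  0.29  0.32  1.39] tilt 33.6 az 60.0 yz -0.0
[0.28  0.39  0.252] [-1.69 -0.28  0.64  2.44  0.33  0.35  1.31] tilt 34.2 az 59.0 yz -0.0
[0.268 0.396 0.263] [-1.65 -0.3   0.55  2.44  0.37  0.37  1.23] tilt 35.0 az 59.0 yz -0.0
slide
[0.267 0.43  0.263] [-1.69 -0.22  0.55  2.39  0.34  0.34  1.21] tilt 35.0 az 59.0 yz -0.0
[0.266 0.464 0.263] [-1.72 -0.14  0.54  2.34  0.3   0.32  1.2 ] tilt 35.0 az 59.0 yz -0.0
[0.265 0.498 0.263] [-1.75 -0.07  0.55  2.29  0.25  0.31  1.21] tilt 35.0 az 59.0 yz -0.0
arc b
[... 1140 characters left out ...]
5] [-1.27 -0.34  1.19  2.22  0.47  0.52  1.22] tilt 32.2 az 5.0 yz 0.04
[ 0.55  -0.058  0.349] [-1.13 -0.34  1.01  2.13  0.41  0.66  1.27] tilt 31.5 az 3.0 yz 0.02
[ 0.551 -0.057  0.404] [-1.04 -0.34  0.89  2.04  0.37  0.8   1.3 ] tilt 30.8 az 2.0 yz 0.01
[0.551 0.003 0.404] [-1.03 -0.3   0.77  2.05  0.37  0.8   1.17] tilt 30.8 az 2.0 yz 0.01
[0.551 0.063 0.404] [-1.04 -0.25  0.67  2.04  0.38  0.8   1.05] tilt 30.8 az 2.0 yz 0.01
[0.551 0.123 0.404] [-1.06 -0.19  0.59  2.02  0.39  0.81  0.93] tilt 30.8 az 2.0 yz 0.01
[0.551 0.183 0.404] [-1.09 -0.13  0.52  1.98  0.4   0.82  0.82] tilt 30.8 az 2.0 yz 0.01
[0.551 0.243 0.404] [-1.12 -0.06  0.46  1.92  0.4   0.84  0.72] tilt 30.8 az 2.0 yz 0.01
```

```bash
cat > plan.py <<'E'
from sim import *
def go(q,p,step=45,yaw=0):
    p=np.array(p);n0=int(np.ceil(np.linalg.norm(p-tgt(q)[0])*1e3/step));err=0;tr=[q]
    n=max(n0,int(np.ceil(abs(yaw)/10)),1);t0,R0=tgt(q)
    for i in range(1,n+1):
        t,R=tgt(q);w=t0+(p-t0)*i/n
        q=ik(q,w,Ro.from_euler("z",yaw/n,degrees=True)*R,6);err=max(err,np.linalg.norm(tgt(q)[0]-w));tr.append(q)
    return q,err,tr
def task(q,piv=np.array([.5167,-.052,.04])):
    z=tgt(q)[1].apply([0,0,1]);E=[]
    K=lambda a,dy=0:piv+np.array([.11*np.cos(a+np.pi/6),dy,.11*np.sin(a+np.pi/6)])+.019*z
    pts=[K(0)-.14*z]+[K(0)]+[K(a) for a in np.linspace(.1,.9,6)]+[K(.9,.1)]+[K(a,.1) for a in np.linspace(.8,0,6)]
    m=9
    for p in pts:
        q,e,_=go(q,p,25);E.append(e);m=min(m,np.min(np.minimum(q-lo,hi-q)))
    zz=tgt(q)[1].apply([0,0,1])
    return max(E),m,np.degrees(np.arccos(z@zz)),q,np.round(E,3)
if __name__=="__main__":
    q0=np.array([-1.48,-.33,1.45,2.29,.56,.37,1.16])
    q1,_,_=go(q0,[.555,-.064,.40])
    out=[]
    for x in(.45,.6,.75):
        for y in(-.5,-.3,.3,.5):
            for zz in(.25,.35,.6):
                for za in(.27,.35):
                    if zz<.3 and abs(y)<.4: continue
                    q=q1;e0=0
                    for w in([x,y,max(zz,.4)],[x,y,zz],[.53,-.065,za]):
                        q,e,_=go(q,w);e0=max(e0,e)
                    z=tgt(q)[1].apply([0,0,1])
                    r=task(q);out.append((r[0],r[1],r[2],(x,y,zz,za),e0,np.degrees(np.arccos(-z[2])),q.round(2)))
    out.sort(key=lambda a:a[0])
    for o in out[:8]:print([np.round(v,3).tolist() for v in o])
E
python3 plan.py
```

```text
[0.0, 0.054, nan, [0.45, -0.3, 0.6, 0.27], 0.012, 23.495, [-0.79, -0.05, 0.72, 2.16, 0.31, 0.66, 1.37]]
[0.0, 0.049, 0.0, [0.45, -0.3, 0.6, 0.35], 0.012, 23.603, [-0.78, -0.14, 0.66, 2.05, 0.34, 0.85, 1.35]]
[0.0, 0.047, nan, [0.45, -0.3, 0.35, 0.27], 0.011, 23.64, [-0.84, -0.05, 0.77, 2.17, 0.31, 0.65, 1.37]]
[0.0, 0.045, nan, [0.45, -0.3, 0.35, 0.35], 0.011, 23.64, [-0.8, -0.15, 0.68, 2.05, 0.34, 0.85, 1.35]]
[0.002, 0.0, 0.126, [0.45, -0.5, 0.25, 0.27], 0.194, 43.194, [-0.7, -0.14, 0.5, 2.39, 1.19, 0.46, 1.99]]
[0.002, 0.0, 0.129, [0.45, -0.5, 0.25, 0.35], 0.194, 43.194, [-0.75, -0.27, 0.49, 2.29, 0.97, 0.65, 2.27]]
[0.002, 0.0, 1.14, [0.75, -0.5, 0.6, 0.27], 0.356, 105.894, [-0.68, 1.47, 0.71, 2.44, 2.38, 1.92, -0.38]]
[0.009, 0.0, 5.078, [0.6, 0.5, 0.6, 0.35], 0.005, 29.266, [-1.08, -0.34, 0.94, 2.15, 0.49, 0.73, 1.21]]plan.py:17: RuntimeWarning: invalid value encountered in arccos
  return max(E),m,np.degrees(np.arccos(z@zz)),q,np.round(E,3)
```

Emit:
{"method": "carry_out", "body": {
  "rows": "0 0 60 0;0 0 60 0;0 0 60 0;-20 -40 40 0;-20 -45 40 0;-20 -45 40 0;-20 -45 30 0;-20 -45 20 0;0 0 0 0"
}}

```text
t: 10.52
eef_pos: [0.4548, -0.2931, 0.58]
tool_rot: [0.282, 0.004, 0.958, 0.053]
contact_force: [-0.3, 0.6, -1.1]
gripper_width: 0.706
grasp_force: 0.0
```

```bash
python3 -c "
from h import *
st()"
```

```text
t 10.53 pos [ 0.4548 -0.2931  0.58  ] z [ 0.541  0.098 -0.835] tilt 33.4 az 10.3 y [-0.021  0.994  0.103] yaz 91.2 q [-0.44 -0.31  0.88  1.65 -0.11  1.22  2.04] F [-0.3  0.6 -1.1]
```

```bash
cat > plan2.py <<'E'
from plan import *
import plan
def task(q,piv=np.array([.5167,-.052,.04]),r=.08,top=.9):
    z=tgt(q)[1].apply([0,0,1]);E=[];Q=[]
    K=lambda a,dy=0:piv+np.array([r*np.cos(a+np.pi/6),dy,r*np.sin(a+np.pi/6)])+.019*z
    pts=[K(0)-.14*z,K(0)]+[K(a) for a in np.linspace(.15,top,6)]+[K(top,.1)]+[K(a,.1) for a in np.linspace(.8,0,6)]
    for p in pts:
        q,e,_=go(q,p,25);E.append(e);Q.append(q)
    m=min(np.min(np.minimum(q-lo,hi-q)) for q in Q)
    zz=tgt(q)[1].apply([0,0,1])
    return max(E),m,np.degrees(np.arccos(min(1,z@zz))),Q,np.round(E,3)
if __name__=="__main__":
    q0=np.array([-.44,-.31,.88,1.65,-.11,1.22,2.04]);out=[]
    for ws in([],[[.45,-.3,.3]],[[.45,-.3,.25],[.5,-.2,.3]],[[.5,-.4,.4]],[[.42,-.2,.5]],[[.4,-.1,.6]],[[.4,-.2,.4]],[[.6,-.5,.5],[.6,-.5,.3]],[[.4,0,.6]],[[.4,.2,.6],[.4,.2,.4]],[[.7,-.45,.5],[.7,-.45,.3],[.5,-.25,.3]]):
        q=q0;e0=0
        for w in ws+[[.51,-.07,.28]]: q,e,_=go(q,w);e0=max(e,e0)
        z=tgt(q)[1].apply([0,0,1]);r=task(q)
        print(ws,"e",round(e0,3),"tilt",np.degrees(np.arccos(-z[2])).round(1),q.round(2),"task",r[0].round(3),r[1].round(2),r[2].round(1))
E
python3 plan2.py
```

```text
[] e 0.003 tilt 32.4 [-0.46 -0.19  0.57  2.31 -0.13  0.45  1.79] task 0.023 0.0 12.9
[[0.45, -0.3, 0.3]] e 0.0 tilt 33.3 [-0.48 -0.2   0.59  2.32 -0.14  0.44  1.8 ] task 0.021 0.0 12.0
[[0.45, -0.3, 0.25], [0.5, -0.2, 0.3]] e 0.084 tilt 34.9 [-0.64 -0.23  0.79  2.32 -0.24  0.44  2.08] task 0.013 0.0 8.1
[[0.5, -0.4, 0.4]] e 0.024 tilt 33.4 [-0.56 -0.21  0.68  2.32 -0.15  0.44  1.86] task 0.01 0.0 8.4
[[0.42, -0.2, 0.5]] e 0.027 tilt 25.0 [-0.31 -0.12  0.41  2.21 -0.11  0.62  1.74] task 0.01 0.0 2.9
[[0.4, -0.1, 0.6]] e 0.028 tilt 19.0 [-0.23 -0.06  0.32  2.13 -0.08  0.74  1.7 ] task 0.0 0.08 0.0
[[0.4, -0.2, 0.4]] e 0.018 tilt 22.9 [-0.28 -0.1   0.38  2.19 -0.1   0.66  1.73] task 0.004 0.0 0.7
[[0.6, -0.5, 0.5], [0.6, -0.5, 0.3]] e 0.0 tilt 33.3 [-0.61 -0.22  0.7   2.32 -0.05  0.43  1.67] task 0.023 0.0 9.4
[[0.4, 0, 0.6]] e 0.026 tilt 17.1 [-0.21 -0.04  0.29  2.11 -0.06  0.78  1.69] task 0.0 0.13 0.0
[[0.4, 0.2, 0.6], [0.4, 0.2, 0.4]] e 0.023 tilt 20.3 [-0.18 -0.07  0.28  2.15 -0.08  0.71  1.71] task 0.0 0.05 0.0
[[0.7, -0.45, 0.5], [0.7, -0.45, 0.3], [0.5, -0.25, 0.3]] e 0.0 tilt 33.3 [-0.52 -0.21  0.63  2.32 -0.11  0.43  1.77] task 0.018 0.0 10.8
```

Emit:
{"method": "carry_out", "body": {
  "rows": "-20 40 -40 0;-20 40 -40 0;-20 40 -40 0;-20 0 0 0;0 0 0 0"
}}

```text
t: 11.15
eef_pos: [0.3889, -0.196, 0.4877]
tool_rot: [0.282, 0.001, 0.958, 0.054]
contact_force: [0.3, -0.3, -0.0]
gripper_width: 0.704
grasp_force: 0.0
```

```bash
python3 -c "
from h import *
st()"
```

```text
t 11.15 pos [ 0.3889 -0.196   0.4877] z [ 0.541  0.103 -0.835] tilt 33.4 az 10.8 y [-0.028  0.994  0.104] yaz 91.6 q [ 0.4  -0.33  0.16  1.98 -0.38  1.08  2.24] F [ 0.3 -0.3 -0. ]
```

Emit:
{"method": "carry_out", "body": {
  "rows": "-20 20 0 0;-20 20 0 0;-20 20 0 0;0 0 0 0"
}}

```text
t: 11.65
eef_pos: [0.3715, -0.1789, 0.4886]
tool_rot: [0.279, -0.003, 0.959, 0.057]
contact_force: [-0.8, -0.5, -0.2]
gripper_width: 0.706
grasp_force: 0.0
```

```bash
python3 -c "
from h import *
st()"
```

```text
t 11.65 pos [ 0.3715 -0.1789  0.4886] z [ 0.534  0.111 -0.838] tilt 33.0 az 11.8 y [-0.038  0.993  0.108] yaz 92.2 q [ 1.01 -0.33 -0.27  1.98 -0.6   1.19  2.47] F [-0.8 -0.5 -0.2]
```

```bash
cat > p3.py <<'E'
from plan2 import *
q0=np.array([1.01,-.33,-.27,1.98,-.60,1.19,2.47])
for ws in([],[[.42,-.2,.4]],[[.45,-.2,.4],[.40,-.18,.22]],[[.45,-.2,.4],[.38,-.18,.25]],[[.45,-.2,.4],[.36,-.18,.3]],[[.45,0,.4],[.37,0,.3]],[[.45,-.1,.4],[.40,-.1,.3]]):
    q=q0;e0=0
    for w in ws+[[.51,-.07,.28]]:
        q,e,tr=go(q,w);e0=max(e,e0);z=tgt(q)[1].apply([0,0,1]);print("   ",w,q.round(2),np.degrees(np.arccos(-z[2])).round(1))
    r=task(q)
    print(ws,"e",round(e0,3),"task",r[0].round(3),r[1].round(2),r[2].round(1))
E
python3 p3.py
```

```text
[0.51, -0.07, 0.28] [ 0.89 -0.19 -0.62  2.3  -0.71  0.57  2.35] 33.0
[] e 0.0 task 0.023 0.0 14.7
    [0.42, -0.2, 0.4] [ 1.   -0.3  -0.25  2.14 -0.64  1.04  2.59] 33.0
    [0.51, -0.07, 0.28] [ 0.88 -0.19 -0.61  2.3  -0.7   0.57  2.34] 33.0
[[0.42, -0.2, 0.4]] e 0.0 task 0.023 0.0 14.8
    [0.45, -0.2, 0.4] [ 0.99 -0.26 -0.31  2.1  -0.63  1.    2.54] 33.0
    [0.4, -0.18, 0.22] [ 0.94 -0.14 -0.26  2.44 -0.87  0.65  2.93] 33.1
    [0.51, -0.07, 0.28] [ 0.84 -0.18 -0.59  2.3  -0.69  0.56  2.34] 33.1
[[0.45, -0.2, 0.4], [0.4, -0.18, 0.22]] e 0.003 task 0.023 0.0 15.5
    [0.45, -0.2, 0.4] [ 0.99 -0.26 -0.31  2.1  -0.63  1.    2.54] 33.0
    [0.38, -0.18, 0.25] [ 0.97 -0.23 -0.22  2.43 -0.8   0.76  2.88] 33.0
    [0.51, -0.07, 0.28] [ 0.86 -0.19 -0.6   2.3  -0.7   0.57  2.34] 33.0
[[0.45, -0.2, 0.4], [0.38, -0.18, 0.25]] e 0.0 task 0.024 0.0 14.9
    [0.45, -0.2, 0.4] [ 0.99 -0.26 -0.31  2.1  -0.63  1.    2.54] 33.0
    [0.36, -0.18, 0.3] [ 1.   -0.34 -0.18  2.38 -0.72  0.92  2.81] 33.0
    [0.51, -0.07, 0.28] [ 0.89 -0.19 -0.63  2.3  -0.71  0.57  2.35] 33.0
[[0.45, -0.2, 0.4], [0.36, -0.18, 0.3]] e 0.0 task 0.023 0.0 14.7
    [0.45, 0, 0.4] [ 0.8  -0.34 -0.46  2.14 -0.65  1.09  2.1 ] 29.4
    [0.37, 0, 0.3] [ 0.75 -0.34 -0.32  2.37 -0.7   1.06  2.26] 29.1
    [0.51, -0.07, 0.28] [ 0.75  0.04 -0.4   2.1  -0.6   0.91  2.18] 29.1
[[0.45, 0, 0.4], [0.37, 0, 0.3]] e 0.022 task 0.0 0.1 0.0
    [0.45, -0.1, 0.4] [ 0.92 -0.34 -0.39  2.16 -0.65  1.02  2.35] 31.3
    [0.4, -0.1, 0.3] [ 0.9  -0.34 -0.32  2.36 -0.72  0.91  2.53] 31.0
    [0.51, -0.07, 0.28] [ 0.85 -0.12 -0.55  2.25 -0.67  0.67  2.3 ] 31.0
[[0.45, -0.1, 0.4], [0.4, -0.1, 0.3]] e 0.012 task 0.015 0.0 9.5
```

Emit:
{"method": "carry_out", "body": {
  "rows": "20 45 -20 0;20 45 -20 0;20 45 -25 0;20 45 -25 0;-30 0 -35 0;-30 0 -35 0;-20 0 -30 0;0 0 0 0"
}}

```text
t: 12.65
eef_pos: [0.395, -0.0059, 0.2881]
tool_rot: [0.269, -0.009, 0.961, 0.065]
contact_force: [1.0, 0.5, -0.5]
gripper_width: 0.701
grasp_force: 0.0
```

```bash
python3 -c "
from h import *
st()"
```

```text
t 12.65 pos [ 0.395  -0.0059  0.2881] z [ 0.516  0.13  -0.846] tilt 32.2 az 14.1 y [-0.053  0.991  0.12 ] yaz 93.1 q [ 0.37 -0.33 -0.32  2.42 -0.5   0.55  2.  ] F [ 1.   0.5 -0.5]
```

```bash
sed -i 's/^q0=.*/q0=np.array([.37,-.33,-.32,2.42,-.5,.55,2.0])/; s/^for ws in.*/for ws in([],[[.38,0,.25]],[[.36,0,.29]],[[.40,.05,.2]],[[.37,0.1,.29]],[[.38,.1,.4]],[[.45,.2,.5],[.37,.0,.5]]):/' p3.py; python3 p3.py
```

```text
[0.51, -0.07, 0.28] [ 0.4  -0.14 -0.18  2.29 -0.52  0.55  2.19] 31.7
[] e 0.0 task 0.019 0.0 17.1
    [0.38, 0, 0.25] [ 0.31 -0.34 -0.18  2.44 -0.56  0.57  2.13] 33.2
    [0.51, -0.07, 0.28] [ 0.32 -0.14 -0.08  2.3  -0.59  0.55  2.28] 33.2
[[0.38, 0, 0.25]] e 0.067 task 0.025 0.0 22.0
    [0.36, 0, 0.29] [ 0.35 -0.34 -0.15  2.44 -0.44  0.86  2.02] 20.7
    [0.51, -0.07, 0.28] [ 0.38  0.01 -0.13  2.08 -0.38  0.87  2.01] 20.7
[[0.36, 0, 0.29]] e 0.045 task 0.0 0.15 0.0
    [0.4, 0.05, 0.2] [ 0.06 -0.34 -0.22  2.44 -0.82  0.18  2.22] 51.9
    [0.51, -0.07, 0.28] [-0.98 -0.34  1.29  2.44 -1.17  0.3   2.96] 51.5
[[0.4, 0.05, 0.2]] e 0.202 task 1.037 0.0 164.7
    [0.37, 0.1, 0.29] [ 0.24 -0.34 -0.37  2.4  -0.43  0.83  1.68] 19.0
    [0.51, -0.07, 0.28] [ 0.38  0.02 -0.16  2.06 -0.34  0.9   1.97] 19.0
[[0.37, 0.1, 0.29]] e 0.041 task 0.0 0.19 0.0
    [0.38, 0.1, 0.4] [ 0.26 -0.34 -0.31  2.13 -0.37  1.17  1.61] 17.3
    [0.51, -0.07, 0.28] [ 0.37  0.07 -0.15  2.   -0.32  0.98  1.94] 17.3
[[0.38, 0.1, 0.4]] e 0.041 task 0.0 0.27 0.0
    [0.45, 0.2, 0.5] [ 0.31 -0.33 -0.58  1.85 -0.3   1.19  1.34] 22.9
    [0.37, 0.0, 0.5] [ 0.31 -0.34 -0.1   1.9  -0.31  1.47  1.77] 17.4
    [0.51, -0.07, 0.28] [ 0.32  0.07 -0.09  2.   -0.33  0.98  1.94] 17.4
[[0.45, 0.2, 0.5], [0.37, 0.0, 0.5]] e 0.023 task 0.0 0.28 0.0
```

Emit:
{"method": "carry_out", "body": {
  "rows": "-20 0 15 0;-20 0 15 0;-20 0 15 0;0 0 0 0"
}}

```text
t: 13.15
eef_pos: [0.3953, -0.0154, 0.3032]
tool_rot: [0.259, -0.01, 0.963, 0.075]
contact_force: [-0.1, 0.3, 0.4]
gripper_width: 0.7
grasp_force: 0.0
```

```bash
python3 -c "
from h import *
st()"
```

```text
t 13.15 pos [ 0.3953 -0.0154  0.3032] z [ 0.497  0.15  -0.855] tilt 31.3 az 16.8 y [-0.058  0.988  0.14 ] yaz 93.4 q [ 0.59 -0.34 -0.42  2.37 -0.61  0.66  2.16] F [-0.1  0.3  0.4]
```

```bash
sed -i 's/\*\.3)*/*OW&/; ' sim.py; sed -i 's/as_rotvec()\*\(OW\*\)\?\.3/as_rotvec()*OW/g; s/^def tgt/OW=.3;LAM=1e-4\ndef tgt/; s/1e-4\*np.eye/LAM*np.eye/' sim.py; grep -n OW sim.py
cat > cal.py <<'E'
import sim,numpy as np
from sim import run
cases=[([-.44,-.31,.88,1.65,-.11,1.22,2.04],[[-20,40,-40,0]]*3+[[-20,0,0,0]],"0.40 -.33 .16 1.98 -.38 1.08 2.24 / .389 -.196 .488 33.4 .104"),
([.4,-.33,.16,1.98,-.38,1.08,2.24],[[-20,20,0,0]]*3,"1.01 -.33 -.27 1.98 -.6 1.19 2.47 / .3715 -.179 .489 33.0 .108"),
([.37,-.33,-.32,2.42,-.5,.55,2.0],[[-20,0,15,0]]*3,"0.59 -.34 -.42 2.37 -.61 .66 2.16/ .395 -.015 .303 31.3 .14"),
([-.13,.47,.17,.34,-.32,1.92,1.65],[[0,-40,0,10],[40,-20,60,4]]+[[40,0,60,0]]*4,"-.09 .57 .96 .24 -1.18 1.92 1.97/ .7425 .02 .837 35 .084")]
for w in(.3,1,3):
  for lam in(1e-4,1e-2):
    sim.OW=w;sim.LAM=lam;print("OW",w,lam)
    for q,r,s in cases:
        f=run(q,r,False);t,R=sim.tgt(f);z=R.apply([0,0,1]);print(f.round(2),t.round(3),np.degrees(np.arccos(-z[2])).round(1),R.apply([0,1,0])[2].round(3))
for c in cases:print(c[2])
E
python3 cal.py
```

```text
2:OW=.3;LAM=1e-4
8:        t,R2=fk(q,P,sg);e=np.r_[p-t,(R*R2.inv()).as_rotvec()*OW]
11:            d=q.copy();d[i]+=1e-5;t2,R3=fk(d,P,sg);J[:,i]=np.r_[(t2-t),(R3*R2.inv()).as_rotvec()*OW]/1e-5
OW 0.3 0.0001
[-0.05 -0.34  0.4   2.11 -0.08  1.02  1.93] [ 0.403 -0.158  0.388] 22.0 0.05
[ 0.45 -0.34  0.08  2.1  -0.36  1.13  2.18] [ 0.391 -0.141  0.412] 25.6 0.153
[ 0.3  -0.34 -0.19  2.44 -0.43  0.75  1.95] [0.378 0.016 0.249] 22.8 0.165
[-0.16  1.47 -0.28  0.24 -0.07  1.92  1.54] [0.805 0.197 0.037] 33.8 0.36
OW 0.3 0.01
[-0.08 -0.34  0.42  2.09 -0.07  1.03  1.92] [ 0.406 -0.16   0.395] 22.1 0.051
[ 0.45 -0.34  0.09  2.09 -0.36  1.14  2.18] [ 0.392 -0.142  0.419] 25.9 0.152
[ 0.31 -0.34 -0.2   2.43 -0.44  0.75  1.96] [0.382 0.015 0.252] 23.2 0.163
[ 0.08  0.76 -0.03  0.24 -0.46  1.9   1.65] [0.826 0.021 0.659] 28.4 0.349
OW 1 0.0001
[-0.05 -0.34  0.4   2.11 -0.08  1.02  1.93] [ 0.403 -0.158  0.388] 22.0 0.05
[ 0.45 -0.34  0.08  2.1  -0.36  1.13  2.18] [ 0.391 -0.141  0.412] 25.6 0.153
[ 0.3  -0.34 -0.19  2.44 -0.43  0.75  1.95] [0.378 0.016 0.249] 22.8 0.165
[-0.14  1.52 -0.29  0.24 -0.0
[... 541 characters left out ...]
34 -0.19  2.44 -0.43  0.75  1.95] [0.378 0.016 0.249] 22.8 0.165
[-0.14  1.52 -0.29  0.24 -0.06  1.92  1.55] [ 0.794  0.177 -0.003] 36.4 0.371
OW 3 0.01
[-0.06 -0.34  0.41  2.11 -0.07  1.01  1.93] [ 0.407 -0.16   0.391] 22.4 0.048
[ 0.45 -0.34  0.08  2.1  -0.36  1.13  2.18] [ 0.393 -0.143  0.415] 25.9 0.149
[ 0.31 -0.34 -0.2   2.44 -0.44  0.74  1.96] [0.383 0.015 0.25 ] 23.4 0.159
[-0.    0.96 -0.18  0.24 -0.25  1.92  1.62] [0.864 0.075 0.486] 21.7 0.356
0.40 -.33 .16 1.98 -.38 1.08 2.24 / .389 -.196 .488 33.4 .104
1.01 -.33 -.27 1.98 -.6 1.19 2.47 / .3715 -.179 .489 33.0 .108
0.59 -.34 -.42 2.37 -.61 .66 2.16/ .395 -.015 .303 31.3 .14
-.09 .57 .96 .24 -1.18 1.92 1.97/ .7425 .02 .837 35 .084
```

```bash
python3 - <<'E'
s=open('sim.py').read()
a=s.index("def ik");b=s.index("def run")
s=s[:a]+'''def ik(q,p,R,it=0):
    q=np.clip(q,lo+1e-4,hi-1e-4)
    def f(x):
        t,R2=fk(x,P,sg);return np.r_[p-t,(R*R2.inv()).as_rotvec()*OW,LAM*(x-q)]
    return least_squares(f,q,bounds=(lo,hi),max_nfev=30,xtol=1e-6,ftol=1e-8).x
'''+s[b:]
open('sim.py','w').write(s)
c=open('cal.py').read().replace("(1e-4,1e-2)","(3e-3,3e-2)").replace("(.3,1,3)","(.1,.3,1)")
open('cal.py','w').write(c)
E
python3 cal.py
```

```text
OW 0.1 0.003
[ 0.7  -0.34 -0.01  2.   -0.48  1.28  2.37] [ 0.384 -0.164  0.469] 29.1 0.161
[ 0.65 -0.34 -0.01  1.95 -0.46  1.37  2.32] [ 0.379 -0.136  0.488] 27.6 0.199
[ 0.08 -0.34 -0.01  2.28 -0.27  0.92  1.83] [0.397 0.009 0.318] 21.0 0.143
[ 0.12  0.51 -0.41  0.24 -0.04  1.04  1.83] [0.894 0.006 1.085] 80.5 -0.11
OW 0.1 0.03
[-0.07 -0.34  0.51  1.94 -0.2   1.27  2.07] [ 0.387 -0.165  0.47 ] 24.5 0.18
[ 0.48 -0.34  0.1   1.95 -0.4   1.34  2.24] [ 0.38  -0.136  0.487] 26.9 0.193
[ 0.28 -0.34 -0.13  2.29 -0.4   0.93  1.99] [0.399 0.009 0.316] 22.9 0.176
[ 0.01  0.49  0.09  0.24 -0.45  1.06  1.87] [0.892 0.007 1.084] 80.0 -0.114
OW 0.3 0.003
[ 0.69 -0.34 -0.01  2.02 -0.48  1.2   2.37] [ 0.399 -0.177  0.467] 30.7 0.123
[ 0.64 -0.34 -0.01  1.97 -0.46  1.27  2.31] [ 0.4   -0.155  0.486] 29.4 0.146
[ 0.05 -0.34 -0.01  2.34 -0.26  0.73  1.81] [0.427 0.006 0.304] 26.6 0.105
[ 0.16  0.48 -0.48  0.24  0.    1.45  1.82] [0.82  0.018 0.974] 58.9 -0.064
OW 0.3 0.03
[ 0.4  -0.34  0.18  2.   -0.37  1.17  2.24] [ 0.402 -0.176  0.469] 29.5 0.118
[ 0.59 -0.34  0.02  1.97 -0.44  1.26  2.29] [ 0.401 -
[... 348 characters left out ...]
 -0.34 -0.01  2.4  -0.26  0.58  1.79] [0.444 0.005 0.294] 31.1 0.081
[ 0.11  0.53 -0.45  0.24  0.    1.89  1.82] [0.735 0.036 0.83 ] 32.2 0.052
OW 1 0.03
[ 0.54 -0.34  0.07  2.03 -0.44  1.08  2.31] [ 0.42  -0.191  0.467] 32.7 0.075
[ 0.61 -0.34 -0.    1.99 -0.45  1.13  2.3 ] [ 0.428 -0.176  0.484] 32.4 0.08
[ 0.08 -0.34 -0.05  2.4  -0.31  0.58  1.84] [0.444 0.003 0.293] 31.2 0.083
[ 0.09  0.53 -0.34  0.24 -0.08  1.89  1.83] [0.736 0.037 0.829] 32.2 0.051
0.40 -.33 .16 1.98 -.38 1.08 2.24 / .389 -.196 .488 33.4 .104
1.01 -.33 -.27 1.98 -.6 1.19 2.47 / .3715 -.179 .489 33.0 .108
0.59 -.34 -.42 2.37 -.61 .66 2.16/ .395 -.015 .303 31.3 .14
-.09 .57 .96 .24 -1.18 1.92 1.97/ .7425 .02 .837 35 .084
```

```bash
sed -i 's/^OW=.*/OW=1;LAM=.03/' sim.py; cat > p4.py <<'E'
from plan2 import *
import sys
q0=np.array([.59,-.34,-.42,2.37,-.61,.66,2.16])
for ws in([],[[.46,-.03,.28]],[[.36,.0,.29]],[[.37,0.15,.35],[.37,.0,.4]],[[.36,-.02,.40],[.36,-.02,.5]]):
    q=q0;e0=0
    for w in ws+[[.51,-.07,.28]]:
        q,e,tr=go(q,w,20);e0=max(e,e0);R=tgt(q)[1];z=R.apply([0,0,1]);print("   ",w,q.round(2),np.degrees(np.arccos(-z[2])).round(1),R.apply([0,1,0])[2].round(2))
    r=task(q)
    print(ws,"e",round(e0,3),"task",r[0].round(3),r[1].round(2),r[2].round(1),r[4])
    for i in(1,7,8,14):print("      ",r[3][i].round(2))
E
python3 p4.py
```

```text
[0.51, -0.07, 0.28] [ 0.63 -0.14 -0.38  2.28 -0.59  0.59  2.25] 31.4 0.09
[] e 0.0 task 0.017 0.0 3.3 [0.001 0.017 0.007 0.001 0.    0.    0.    0.    0.004 0.003 0.003 0.004
 0.006 0.008 0.011]
       [ 0.18  0.38 -0.09  2.23 -1.31  0.17  2.96]
       [ 0.19  0.25 -0.08  2.35 -1.26  0.2   2.92]
       [-0.43  0.24  0.32  2.36 -1.37  0.17  2.78]
       [-0.31  0.39  0.2   2.23 -1.37  0.17  2.78]
    [0.46, -0.03, 0.28] [ 0.59 -0.29 -0.39  2.38 -0.62  0.62  2.22] 31.4 0.09
    [0.51, -0.07, 0.28] [ 0.62 -0.14 -0.38  2.28 -0.59  0.59  2.25] 31.4 0.09
[[0.46, -0.03, 0.28]] e 0.0 task 0.017 0.0 3.3 [0.001 0.017 0.007 0.001 0.    0.    0.    0.    0.004 0.003 0.003 0.004
 0.006 0.008 0.011]
       [ 0.18  0.38 -0.09  2.23 -1.31  0.17  2.96]
       [ 0.19  0.25 -0.08  2.35 -1.26  0.2   2.92]
       [-0.43  0.24  0.32  2.36 -1.37  0.17  2.78]
       [-0.31  0.39  0.2   2.23 -1.37  0.17  2.78]
    [0.36, 0.0, 0.29] [ 0.14 -0.34 -0.02  2.44 -0.4   0.61  2.01] 29.5 0.11
    [0.51, -0.07, 0.28] [ 0.15 -0.11  0.06  2.25 -0.45  0.61  2.14] 29.5 0.11
[[0.36, 0.0, 0.29]] e 0.063 task 0.009 0.0 1.3 
[... 782 characters left out ...]
08]
       [-0.22  0.26  0.09  2.28 -0.3   0.27  1.73]
       [-0.17  0.41  0.04  2.17 -0.34  0.22  1.77]
    [0.36, -0.02, 0.4] [ 0.25 -0.34 -0.01  2.18 -0.35  0.95  2.01] 27.0 0.14
    [0.36, -0.02, 0.5] [ 0.27 -0.34 -0.01  1.9  -0.32  1.33  1.93] 23.1 0.18
    [0.51, -0.07, 0.28] [ 0.26 -0.02 -0.01  2.12 -0.42  0.82  2.13] 23.0 0.18
[[0.36, -0.02, 0.4], [0.36, -0.02, 0.5]] e 0.083 task 0.001 0.09 0.0 [0.    0.    0.    0.    0.    0.    0.    0.    0.001 0.    0.    0.
 0.    0.    0.   ]
       [ 0.27  0.44 -0.14  2.13 -0.67  0.35  2.38]
       [ 0.29  0.29 -0.13  2.24 -0.66  0.4   2.39]
       [ 0.06  0.27 -0.13  2.28 -0.61  0.31  2.13]
       [ 0.07  0.43 -0.15  2.16 -0.62  0.26  2.15]
```

Emit:
{"method": "carry_out", "body": {
  "rows": "-10 30 10 0;-10 30 10 0;-10 30 10 0;-10 30 10 0;-10 30 10 0;-10 15 0 0;-10 0 0 0;0 0 0 0"
}}

```text
t: 14.15
eef_pos: [0.383, 0.1489, 0.3206]
tool_rot: [0.241, -0.012, 0.967, 0.076]
contact_force: [-0.1, -0.4, 0.2]
gripper_width: 0.699
grasp_force: 0.0
```

```bash
python3 -c "
from h import *
st()"
```

```text
t 14.15 pos [0.383  0.1489 0.3206] z [ 0.465  0.153 -0.872] tilt 29.3 az 18.2 y [-0.059  0.988  0.141] yaz 93.4 q [-0.24 -0.34 -0.3   2.32  0.02  0.64  1.03] F [-0.1 -0.4  0.2]
```

Continue back right with rise, pressing inwards.

Emit:
{"method": "carry_out", "body": {
  "rows": "-10 -20 20 0;-10 -20 20 0;-10 -20 20 0;-10 -20 20 0;-10 -20 20 0;-10 -20 20 0;-10 -20 20 0;0 0 0 0"
}}

```text
t: 15.15
eef_pos: [0.4173, 0.0339, 0.419]
tool_rot: [0.209, -0.009, 0.975, 0.07]
contact_force: [0.6, 0.1, -0.3]
gripper_width: 0.704
grasp_force: 0.0
```

```bash
python3 -c "
from h import *
st()"
```

```text
t 15.15 pos [0.4173 0.0339 0.419 ] z [ 0.407  0.141 -0.903] tilt 25.5 az 19.1 y [-0.047  0.99   0.134] yaz 92.7 q [ 0.21 -0.34 -0.27  2.08 -0.25  0.97  1.63] F [ 0.6  0.1 -0.3]
```

```bash
sed -i 's/^q0=.*/q0=np.array([.21,-.34,-.27,2.08,-.25,.97,1.63])/; s/^for ws in.*/for ws in([],[[.43,-.05,.38]],[[.36,-.05,.45]],[[.36,.1,.45]]):/' p4.py; python3 p4.py
```

```text
[0.51, -0.07, 0.28] [ 0.26 -0.09 -0.07  2.2  -0.37  0.68  2.04] 25.5 0.1
[] e 0.0 task 0.003 0.0 0.7 [0.    0.003 0.    0.    0.    0.    0.    0.    0.003 0.001 0.001 0.001
 0.002 0.003 0.003]
       [ 0.26  0.41 -0.19  2.2  -0.68  0.17  2.34]
       [ 0.29  0.26 -0.19  2.31 -0.68  0.23  2.35]
       [-0.14  0.24  0.01  2.33 -0.61  0.17  2.05]
       [-0.22  0.4   0.11  2.21 -0.89  0.17  2.32]
    [0.43, -0.05, 0.38] [ 0.15 -0.34  0.04  2.17 -0.26  0.95  1.9 ] 25.1 0.1
    [0.51, -0.07, 0.28] [ 0.13 -0.08  0.06  2.19 -0.34  0.68  2.02] 25.1 0.1
[[0.43, -0.05, 0.38]] e 0.006 task 0.004 0.0 0.4 [0.    0.001 0.    0.    0.    0.    0.    0.    0.001 0.    0.    0.001
 0.002 0.003 0.004]
       [ 0.23  0.42 -0.16  2.2  -0.71  0.18  2.38]
       [ 0.24  0.26 -0.13  2.31 -0.7   0.24  2.37]
       [-0.13  0.24  0.    2.33 -0.59  0.17  2.04]
       [-0.2   0.4   0.09  2.21 -0.84  0.17  2.28]
    [0.36, -0.05, 0.45] [ 0.28 -0.34  0.    2.01 -0.27  1.21  1.96] 21.2 0.13
    [0.51, -0.07, 0.28] [ 0.25 -0.04 -0.05  2.13 -0.32  0.78  2.01] 21.2 0.13
[[0.36, -0.05, 0.45]] e 0.054 task 0.001 0.06 0.1 [0.    0.    0.    0.    0.    0.    0.    0.    0.001 0.    0.    0.
 0.    0.    0.   ]
       [ 0.24  0.43 -0.15  2.14 -0.48  0.29  2.16]
       [ 0.27  0.28 -0.15  2.25 -0.49  0.35  2.18]
       [-0.01  0.26 -0.1   2.28 -0.39  0.28  1.87]
       [-0.    0.42 -0.11  2.16 -0.39  0.23  1.88]
    [0.36, 0.1, 0.45] [-0.34 -0.34 -0.01  2.01 -0.01  1.1   1.25] 21.1 0.09
    [0.51, -0.07, 0.28] [-0.24 -0.06  0.4   2.14 -0.23  0.74  1.9 ] 21.1 0.09
[[0.36, 0.1, 0.45]] e 0.068 task 0.001 0.08 0.1 [0.    0.001 0.    0.    0.    0.    0.    0.    0.001 0.    0.    0.
 0.    0.    0.   ]
       [-0.06  0.43  0.16  2.15 -0.75  0.31  2.36]
       [-0.1   0.27  0.22  2.26 -0.67  0.35  2.3 ]
       [-0.39  0.26  0.28  2.28 -0.56  0.29  1.98]
       [-0.29  0.42  0.18  2.17 -0.64  0.25  2.06]
```

Emit:
{"method": "carry_out", "body": {
  "rows": "-20 5 10 0;-20 5 10 0;-20 5 10 0;-20 5 10 0;-20 5 10 0;0 0 0 0"
}}

```text
t: 15.9
eef_pos: [0.4005, 0.063, 0.4385]
tool_rot: [0.173, -0.013, 0.981, 0.082]
contact_force: [-0.4, 0.8, -0.1]
gripper_width: 0.702
grasp_force: 0.0
```

```bash
cat > tg.py <<'E'
# grasp target on bar: radius r, lever angle a, fence value f -> TCP delta
import sys
from h import *
p=[.5145,.0157,.0319]
def K(r,a,f):
    c,s=np.cos(p[2]),np.sin(p[2]);x,y,z=r*np.cos(a+np.pi/6),-.1+f,.04+r*np.sin(a+np.pi/6)
    return np.array([p[0]+c*x-s*y,p[1]+s*x+c*y,z])
if __name__=="__main__":
    r,a,f,back=[float(v) for v in sys.argv[1:5]]
    o,R=st();z=R[:,2];T=K(r,a,f)+(.019-back)*z
    print("target TCP",T.round(4),"delta mm",((T-o["eef_pos"])*1e3).round(1))
E
python3 tg.py .08 0 .0322 .14
```

```text
t 15.9 pos [0.4005 0.063  0.4385] z [ 0.338  0.166 -0.926] tilt 22.1 az 26.2 y [-0.054  0.986  0.157] yaz 93.1 q [-0.02 -0.34 -0.15  2.03 -0.18  1.08  1.48] F [-0.4  0.8 -0.1]
target TCP [ 0.545  -0.0699  0.1921] delta mm [ 144.5 -133.  -246.4]
```

Emit:
{"method": "carry_out", "body": {
  "rows": "24 -22 -40 0;24 -22 -40 0;24 -22 -40 0;24 -22 -40 0;24 -22 -40 0;24 -23 -46 0;0 0 0 0;0 0 0 0",
  "claw": 50
}}

```text
t: 16.9
eef_pos: [0.5442, -0.0699, 0.1922]
tool_rot: [0.173, -0.013, 0.981, 0.082]
contact_force: [0.2, -0.3, 0.8]
gripper_width: 0.587
grasp_force: 0.0
```

```bash
python3 tg.py .08 0 .0322 .14; python3 look.py w3 .5838 -.0499 .080
```

```text
t 16.9 pos [ 0.5442 -0.0699  0.1922] z [ 0.337  0.166 -0.927] tilt 22.1 az 26.3 y [-0.054  0.986  0.157] yaz 93.1 q [ 0.06  0.19  0.09  2.14 -0.46  0.54  2.11] F [ 0.2 -0.3  0.8]
target TCP [ 0.5452 -0.07    0.1921] delta mm [ 1.  -0.1 -0.1]
t 16.9 pos [ 0.5442 -0.0699  0.1922] z [ 0.337  0.166 -0.927] tilt 22.1 az 26.3 y [-0.054  0.986  0.157] yaz 93.1 q [ 0.06  0.19  0.09  2.14 -0.46  0.54  2.11] F [ 0.2 -0.3  0.8]
delta of grasp pt to target mm [  46.    23.2 -129.8]
```

View pics/w3.png

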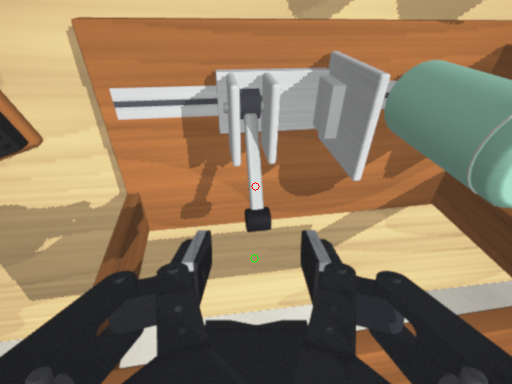

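Emit:
{"method": "carry_out", "body": {
  "rows": "12 6 -33 0;12 6 -33 0;12 6 -32 0;11 5 -32 0;0 0 0 0;0 0 0 0"
}}

```text
t: 17.75
eef_pos: [0.5919, -0.0471, 0.0639]
tool_rot: [0.174, -0.013, 0.981, 0.082]
contact_force: [-0.0, -0.5, -0.0]
gripper_width: 0.588
grasp_force: 0.0
```

```bash
python3 tg.py .08 0 .0322 0
```

```text
t 17.75 pos [ 0.5919 -0.0471  0.0639] z [ 0.339  0.166 -0.926] tilt 22.2 az 26.1 y [-0.055  0.986  0.157] yaz 93.2 q [ 0.14  0.47 -0.07  2.13 -0.67  0.27  2.3 ] F [-0.  -0.5 -0. ]
target TCP [ 0.5924 -0.0467  0.0624] delta mm [ 0.5  0.4 -1.5]
```

Close.

Emit:
{"method": "carry_out", "body": {
  "rows": "0 0 0 0;0 0 0 0;0 0 0 0;0 0 0 0",
  "claw": 0,
  "force": 35
}}

```text
t: 18.25
eef_pos: [0.5922, -0.0474, 0.0627]
tool_rot: [0.174, -0.013, 0.981, 0.082]
contact_force: [0.3, -2.2, 4.5]
gripper_width: 0.15
grasp_force: 33.8
```

Emit:
{"method": "carry_out", "body": {
  "rows": "-4.5 0 7 0;-5.3 0 6.5 0;-6 -0.5 6 0;-6.5 0 5.2 0;0 0 0 0"
}}

```text
t: 18.88
eef_pos: [0.5689, -0.048, 0.0864]
tool_rot: [0.173, -0.014, 0.981, 0.081]
contact_force: [4.6, -1.9, -8.5]
gripper_width: 0.155
grasp_force: 60.2
```

Emit:
{"method": "carry_out", "body": {
  "rows": "-7 -0.5 4.6 0;-7.5 0 3.8 0;-7.8 -0.5 3 0;-8 0 2.2 0;-7 -0.5 1.2 0;-6.8 0 0.5 0;0 0 0 0"
}}

```text
t: 19.75
eef_pos: [0.524, -0.0491, 0.1017]
tool_rot: [0.172, -0.012, 0.981, 0.083]
contact_force: [0.9, -2.1, -3.8]
gripper_width: 0.15
grasp_force: 36.7
```

```bash
cat > lev.py <<'E'
from h import *
import sys
from tg import p
o,R=st()
for g in(.019,):
    G=o["eef_pos"]-g*R[:,2];c,s=np.cos(p[2]),np.sin(p[2]);d=G-[p[0],p[1],.04]
    x,y=c*d[0]+s*d[1],-s*d[0]+c*d[1];print("grasp in dock x,y,z",x.round(4),y.round(4),(d[2]+.04).round(4),"r",np.hypot(x,d[2]).round(4),"lever",(np.arctan2(d[2],x)-np.pi/6).round(3),"fence~",(y+.1).round(4),"width",o["gripper_width"],o["grasp_force"])
E
python3 lev.py
```

```text
t 19.75 pos [ 0.524  -0.0491  0.1017] z [ 0.336  0.166 -0.927] tilt 22.0 az 26.3 y [-0.053  0.986  0.158] yaz 93.1 q [ 0.14  0.31 -0.05  2.25 -0.66  0.3   2.3 ] F [ 0.9 -2.1 -3.8]
grasp in dock x,y,z 0.001 -0.068 0.1194 r 0.0794 lever 1.035 fence~ 0.032 width 0.14998904349516026 36.70302021957468
```

Emit:
{"method": "carry_out", "body": {
  "rows": "-0.3 8 0 0;-0.3 10 0 0;-0.3 10 0 0;-0.3 10 0 0;-0.3 10 0 0;-0.3 10 0 0;-0.3 10 0 0;-0.3 10 0 0;-0.3 8 0 0;0 0 0 0"
}}

```text
t: 21.0
eef_pos: [0.5217, 0.0387, 0.1017]
tool_rot: [0.172, -0.014, 0.981, 0.083]
contact_force: [0.2, 1.6, -8.7]
gripper_width: 0.151
grasp_force: 35.2
```

```bash
python3 lev.py; python3 - <<'E'
from h import *
from tg import p
c,s=np.cos(p[2]),np.sin(p[2])
for n in("top","side"):
    C=read_camera(n);cv2.imwrite(f"pics/{n}5.png",C["img"][110:230,165:365] if n=="top" else C["img"][120:310,195:375])
    for r in place_of(n,"canister")[:3]:
        g=atz(C,r["centre"],.018);d=g[:2]-p[:2]
        print(n,round(r["confidence"],2),"dock",(c*d[0]+s*d[1]).round(4),(-s*d[0]+c*d[1]).round(4))
E
```

```text
t 21.0 pos [0.5217 0.0387 0.1017] z [ 0.336  0.168 -0.927] tilt 22.0 az 26.6 y [-0.057  0.986  0.158] yaz 93.3 q [-0.13  0.29  0.02  2.29 -0.61  0.24  2.06] F [ 0.2  1.6 -8.7]
grasp in dock x,y,z 0.0014 0.0198 0.1193 r 0.0793 lever 1.029 fence~ 0.1198 width 0.15149108117289886 35.24487981846505
top 0.76 dock -0.1628 0.0736
top 0.64 dock 0.0158 0.1445
side 0.93 dock -0.1847 0.2315
side 0.59 dock -0.1578 0.0529
side 0.43 dock -0.0075 0.1516
```

Emit:
{"method": "carry_out", "body": {
  "rows": "-0.1 4 0 0;-0.1 4 0 0;-0.1 3 0 0;-0.1 2 0 0;0 0 0 0;0 0 0 0"
}}

```text
t: 21.95
eef_pos: [0.5216, 0.0492, 0.1016]
tool_rot: [0.173, -0.012, 0.981, 0.082]
contact_force: [-0.4, -5.7, -9.9]
gripper_width: 0.152
grasp_force: 35.2
```

Emit:
{"method": "carry_out", "body": {
  "rows": "0 1.5 0 0;0 1 0 0;0 0 0 0;0 0 0 0"
}}

```text
t: 22.45
eef_pos: [0.5219, 0.0493, 0.1015]
tool_rot: [0.173, -0.011, 0.981, 0.081]
contact_force: [-0.5, -11.8, -8.5]
gripper_width: 0.151
grasp_force: 35.2
```

Emit:
{"method": "carry_out", "body": {
  "rows": "0 1 0 0;0 1 0 0;0 0 0 0;0 0 0 0"
}}

```text
t: 22.95
eef_pos: [0.5222, 0.0495, 0.1015]
tool_rot: [0.174, -0.009, 0.981, 0.08]
contact_force: [-0.5, -17.5, -8.1]
gripper_width: 0.155
grasp_force: 35.2
```

```bash
python3 lev.py
```

```text
t 22.95 pos [0.5222 0.0495 0.1015] z [ 0.34   0.16  -0.927] tilt 22.1 az 25.2 y [-0.046  0.987  0.154] yaz 92.7 q [-0.19  0.29  0.05  2.29 -0.6   0.22  2.01] F [ -0.5 -17.5  -8.1]
grasp in dock x,y,z 0.0022 0.0307 0.1191 r 0.0792 lever 1.019 fence~ 0.1307 width 0.15477225833985758 35.21049457602203
```

```bash
python3 - <<'E'
from h import *
a=read_camera("top")["img"][110:230,165:365];b=read_camera("side")["img"][140:290,200:350]
cv2.imwrite("pics/c6.png",np.hstack([cv2.resize(a,(500,300),interpolation=2),cv2.resize(b,(300,300),interpolation=2)]))
E
```

View pics/c6.png

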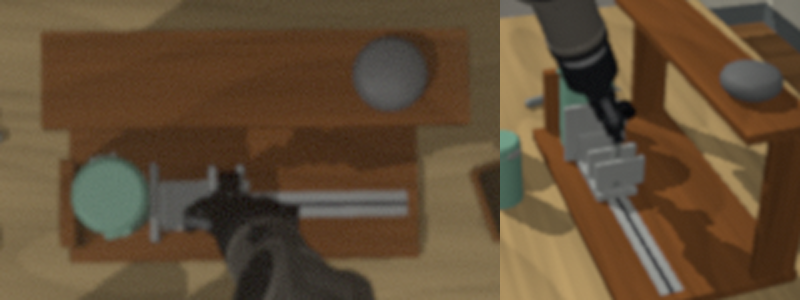

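Emit:
{"method": "carry_out", "body": {
  "rows": "6.8 0.2 -0.5 0;7 0.2 -1.2 0;8 0.2 -2.2 0;7.8 0.3 -3 0;7.5 0.2 -3.8 0;7 0.2 -4.6 0;0 0 0 0"
}}

```text
t: 23.92
eef_pos: [0.5647, 0.0504, 0.085]
tool_rot: [0.172, -0.01, 0.982, 0.08]
contact_force: [-4.5, -17.2, -7.6]
gripper_width: 0.15
grasp_force: 36.1
```

Emit:
{"method": "carry_out", "body": {
  "rows": "6.5 0.2 -5.2 0;6 0.2 -6 0;5.3 0.2 -6.5 0;4.5 0.1 -7 0;0 0 0 0;0 0 0 0"
}}

```text
t: 24.68
eef_pos: [0.5889, 0.0531, 0.0636]
tool_rot: [0.174, -0.012, 0.981, 0.081]
contact_force: [-13.5, -13.9, 15.2]
gripper_width: 0.148
grasp_force: 45.4
```

```bash
python3 lev.py
```

```text
t 24.68 pos [0.5889 0.0531 0.0636] z [ 0.341  0.163 -0.926] tilt 22.2 az 25.6 y [-0.051  0.987  0.155] yaz 93.0 q [-0.13  0.45 -0.    2.16 -0.64  0.2   2.08] F [-13.5 -13.9  15.2]
grasp in dock x,y,z 0.069 0.0321 0.0812 r 0.0804 lever 0.015 fence~ 0.1321 width 0.148181215291331 45.36649914924055
```

Emit:
{"method": "carry_out", "body": {
  "rows": "0 0 -1.5 0;0 0 -1 0;0 0 0 0;0 0 0 0"
}}

```text
t: 25.18
eef_pos: [0.59, 0.0532, 0.0625]
tool_rot: [0.176, -0.011, 0.981, 0.081]
contact_force: [-16.2, -13.9, 26.5]
gripper_width: 0.148
grasp_force: 47.4
```

```bash
python3 lev.py
```

```text
t 25.18 pos [0.59   0.0532 0.0625] z [ 0.343  0.163 -0.925] tilt 22.3 az 25.4 y [-0.051  0.987  0.155] yaz 93.0 q [-0.13  0.45 -0.    2.16 -0.65  0.19  2.09] F [-16.2 -13.9  26.5]
grasp in dock x,y,z 0.07 0.0322 0.0801 r 0.0807 lever -0.004 fence~ 0.1322 width 0.14766072956078574 47.35492763109505
```

Emit:
{"method": "carry_out", "body": {
  "rows": "0 -2 0 0;0 0 0 0;0 0 0 0;0 0 0 0",
  "claw": 40
}}

```text
t: 25.68
eef_pos: [0.5884, 0.0553, 0.0594]
tool_rot: [0.173, -0.013, 0.981, 0.083]
contact_force: [-0.1, 0.8, -0.5]
gripper_width: 0.465
grasp_force: 0.0
```

Emit:
{"method": "carry_out", "body": {
  "rows": "-6 -3 16 0;-10 -5 27 0;-12 -6 33 0;-12 -6 33 0;-16 -8 45 0;-20 -10 50 0;-20 -10 50 0;0 0 0 0"
}}

```text
t: 26.68
eef_pos: [0.4935, 0.0061, 0.318]
tool_rot: [0.177, -0.013, 0.981, 0.083]
contact_force: [0.5, -0.4, -0.6]
gripper_width: 0.467
grasp_force: 0.0
```

```bash
python3 - <<'E'
from h import *
st()
w=read_camera("wrist");a=read_camera("top")["img"][110:230,165:365];b=read_camera("side")["img"][140:290,200:350]
cv2.imwrite("pics/c7.png",np.vstack([np.hstack([cv2.resize(a,(500,300),interpolation=2),cv2.resize(b,(300,300),interpolation=2)]),np.pad(cv2.resize(w["img"],(400,300)),((0,0),(0,400),(0,0)))]))
from tg import *
for n in("top","side","wrist"):
    C=w if n=="wrist" else read_camera(n)
    for r in place_of(n,"lever_knob")[:2]: print(n,np.round(r["centre"],1),round(r["confidence"],2),[proj(C,K(.11,a_,.134))[0].round(1).tolist() for a_ in(0,.12,.3)])
E
```

```text
t 26.68 pos [0.4935 0.0061 0.318 ] z [ 0.345  0.168 -0.923] tilt 22.6 az 26.0 y [-0.055  0.986  0.159] yaz 93.2 q [-0.38 -0.11  0.32  2.13 -0.16  0.77  1.64] F [ 0.5 -0.4 -0.6]
top [319.3 139.5] 0.53 [[254.5, 157.8], [254.7, 159.7], [254.9, 163.7]]
top [254.8 158.1] 0.51 [[254.5, 157.8], [254.7, 159.7], [254.9, 163.7]]
side [285.7 206.3] 0.73 [[285.5, 206.0], [283.4, 203.2], [279.5, 199.6]]
wrist [258.2 185.8] 0.56 [[258.3, 183.2], [259.7, 183.4], [261.8, 181.6]]
```

View pics/c7.png

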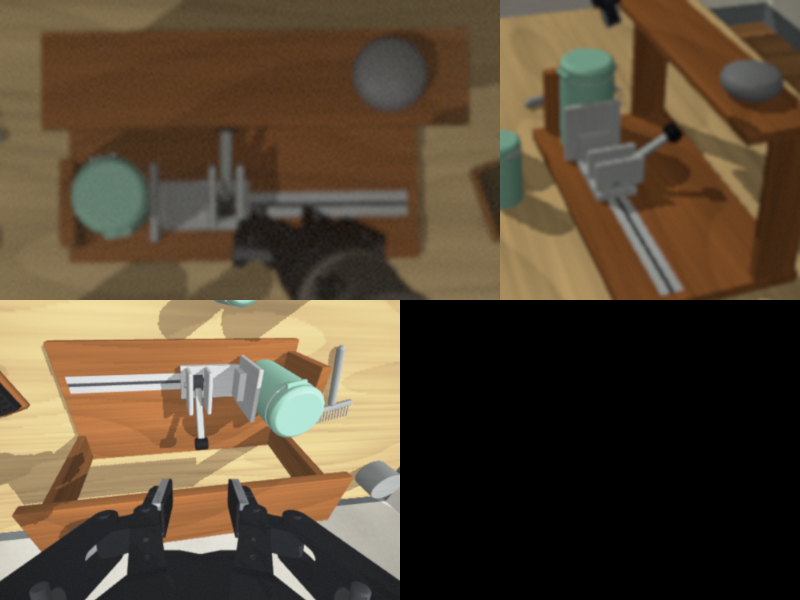

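```bash
python3 -c "
from station import *
print(hand_in())"
```

```text
the job is handed in; nothing more can be done
None
```

The job is handed in at about 27 s of the 53 s allowed: the canister stands upright and snug between fence and end stop, the lever is locked back down, the gripper is clear, and I kept the arm away from the comb and brushes. The pictures taken just before hand-in showed this, but no verdict came back.

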